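# Bring a glass slide plate from the warmer to the scanner

## Robot

A 6-joint arm with a two-finger parallel gripper is mounted at the origin on the work surface. World frame = base frame: x ahead of the robot, y to its left, z up, the work surface at z = 0. Lengths are in mm, angles in rad, forces in N, time in s.
With the tool pointing down it reaches from about 350 to 875 mm from the base axis. Payload 4.2 kg.
Tool frame: the origin (TCP) lies at the very end of the fingers, on their centre line; the grasp point (between the pads) lies 19 mm behind it; z points along the fingers, y is the direction in which the jaws open and shut (so a half turn about z gives the same grasp; the last joint's range is limited). The gripper opens to 85 mm and grips with 20 to 120 N. Pads are 22 mm wide; open, the fingers measure 114 mm over their backs; the gripper's body (76 mm by 85 mm) begins 54 mm behind the grasp point. The pads swing forward as they close: fully open they stand 13 mm farther back than shut.
Start: joints at [1.606, 0.385, 0.008, 0, -1.194, -0.259], TCP at [138.679, 609.399, 231.312] pointing down, gripper open.
Joint ranges: [-3.14, 3.14], [-1.21, 2.06], [-1.07, 1.41], [-3.16, 2.05], [-2.99, -0.16], [-3.1, 3.1]. Speed limits (rad/s): [2.79, 2.79, 3.14, 3.14, 3.14, 3.14].

## Interface

Orientations are given as a unit quaternion [x, y, z, w].
In Python, from bench import read_state, get_image, camera_params, job_done gives the robot as it stands.
- The arm moves only by the tool send_rows, never from a script. Its arguments are lists of equal length, an entry for each row: "translation": the shift along the tool's x, y, z in m, a list of three; "yaw": the turn about the tool's z in degrees; "fingers": the closure in counts, from 0 (fully open) to 255 (shut). A call has 1 to 12 rows; each row is the pose to reach, as a shift and turn from the pose measured when the call began, along the tool's axes at that moment; what a row does not reach only later rows make up. A row lasts 1/10 s, in which the tool goes at most 50 mm and 8.59 degrees, less where a joint would pass 70% of its speed; a pose out of reach is approached as far as the arm can. A call with a gripper value outside its range is refused whole. The fingers move at their own pace and stop on an object; the grip force is fixed at half the most. Time passes only in rows, so rows that repeat a pose let the fingers close. It gives the time, the measured TCP pose, the force and the opening at its end, in the units of the state.
- read_state(): the state, without advancing time (a new reading comes with each control period).
- get_image(name): name is "scene" or "top"; returns the picture (400x640x3 uint8, blue, green, red); there is no depth.
- camera_params(name): a dict with "mtx" (3x3 intrinsics, pixels), "k1" (the pictures are not rectified: a ray, as slopes to the right and down, at radius r is drawn at 1 + k1 r^2 times it, then the intrinsics apply), "rvec" (rotation vector, rad) and "tvec" (3), from world to camera coordinates, as OpenCV has them. Camera axes: x right, y down, z forward; pixel columns grow to the right and rows downward; lengths in mm; the calibration is good to about 2 mm. A picture is of the moment at which its call begins. camera_params takes no time and is no camera call.
- job_done(): hands the job in, once; it reports no verdict.
The state is a dict: "clock": time; "joints": joint angles; "joint_vel": joint speeds; "joint_efforts": joint torques, N m; "position": TCP position; "ee_rot": TCP orientation; "contact_force": force on the tool from outside, world axes, zero at the start; "wrist_torque": the same for the moment, N m; "gripper_width": finger opening in mm.
Only numpy, scipy, OpenCV 4.12 (cv2) and the standard library are available. Lean on these libraries where they do the work, as an engineer would, in place of code of your own. Each camera call takes 0.05 s, during which the arm holds its last target.

## Task

The thin glass plate lies flush in the groove of the slide warmer: press on it lightly with the fingertips and slide it out over the open front edge until about a third of it overhangs, let go, then take it by that overhanging end. Lay it across the middle of the small round stand and let go, take it again by its stepped label end, and push it, square end first, into the scanner's slot until it is fully home against the stop, and leave it there flat with the label end sticking out. Never press hard on the glass, drop it or tip it up, and leave the tube rack, bottle and beaker where they are.

Things in the scene. Friction and masses are not known exactly. Their poses are not given: they have to be found in the camera images.
- plate: Thin clear glass plate, 130 x 56 x 3 mm, 55 g. Origin: centre of its underside; z up. +x points to the label end: its last 8 mm are a 38 mm wide tab, with a 26 mm paper label beside it. The other end (-x) is square. It starts flat in the warmer's groove, top flush with the lips, square end to the front. Pressed with 4 to 10 N it follows the finger pads (friction on metal about 0.25).
- clear_end (a point): Middle of the plate's square clear end, at half thickness (65 mm along -x from the plate's centre); turns with the plate. At the start it lies 16 to 28 mm behind the warmer's front edge.
- label_end (a point): Middle of the plate's stepped label end, at half thickness (65 mm along +x from the plate's centre). At the start the gap between it and the groove's far end is at most 14 mm.
- warmer: Fixed slide warmer, a low white box 210 long (x) x 170 wide (y), aluminium top. Origin under the middle of its open front edge, at table height; +x points from that edge along the groove. The groove in its top is 62 wide and 160 mm long, floor 50 mm above the table, with lips 3 mm high at both sides and the far end; its front is open and free, so an overhanging plate can be straddled.
- warmer_edge (a point): Middle of the warmer's open front edge, on the groove floor, 50 mm above the table; axes as the warmer's.
- stand_top (a point): Centre of the flat rubber top, a disc of 48 mm diameter, 60 mm above the table, of a fixed round stand (stem 30 mm, foot 72 mm in diameter and 10 mm high). The 130 mm plate laid centrally across it hangs over by about 41 mm at both ends.
- scanner: Fixed white desktop scanner, low front part 85 deep (x) x 150 wide x 75 mm high, a housing 100 mm high behind. Origin under the middle of the slot mouth in its front, at table height; +x points into the slot: 64 wide, 12 high, 85 mm deep, floor 55 mm above the table, roof 8 mm thick. Pushed home, the plate sticks out 45 mm, free beneath and on both sides.
- slot_mouth (a point): Middle of the front edge of the slot floor, 55 mm above the table; axes as the scanner's.
- slot_stop (a point): Middle of the slot's rigid end stop, on the slot floor, 85 mm in from the mouth.
- tube_rack: White rack of capped tubes, 75 x 150 x 72 mm, loose; origin under its centre. To be left alone.
- reagent: Amber bottle, 60 mm in diameter, 130 mm high, loose; origin under its centre. To be left alone.
- beaker: Glass beaker, 72 mm in diameter at the rim, 90 mm high, loose; origin under its centre. To be left alone.
Mind the look-alikes: they are no part of the job. Leave any red look-alike of the part that bears stand_top alone. There is more than one size of the plate; the one meant has the size given above.

How it is judged:
By the outcome, as a careful person would: the job done as asked, in the order asked, and still so for the second after the job is handed in, with the robot touching nothing.
It also fails if it takes over 72 s, if anything falls off the work surface, if the arm or the gripper's body presses on something with over 40 N, if the wrist force passes 120 N, or if a joint passes its speed limit or range.

## Working session

There is one attempt and no reset: what is moved stays moved. The work goes in short steps, Python scripts to look and compute and a tool call to move; the robot and the scene stay as the last step left them, time stands still between calls to the robot, and variables do not carry over. Pictures are saved under pics/ and viewed, and the job is handed in when it is done.

Besides the shell and the picture viewer there is one more tool, called by a JSON object that holds its "method" and its "body". send_rows: Moves the arm, as the interface text tells. Its arguments: {"type":"object","properties":{"translation":{"type":"array","items":{"type":"array","items":{"type":"number"}}},"yaw":{"type":"array","items":{"type":"number"}},"fingers":{"type":"array","items":{"type":"number"}}},"required":["translation","yaw","fingers"]}

```bash
ls; mkdir -p pics; python3 - <<'E'
from bench import *
import cv2
print(read_state())
for n in("scene","top"):
    cv2.imwrite(f"pics/{n}0.png",get_image(n)); print(n,camera_params(n))
E
```

```text
pics
{'clock': 0.0, 'joints': array([ 1.60561584e+00,  3.85560973e-01,  6.58950080e-03, -5.09293919e-04,
       -1.19396309e+00, -2.58608968e-01]), 'joint_vel': array([-0.00050149,  0.00032918,  0.00135255, -0.00073564, -0.00102018,
        0.00203648]), 'joint_efforts': array([ 7.85165366e-05, -3.92294025e+01,  1.88396090e+01,  4.18579504e+00,
       -4.68778278e-03, -4.26461746e-07]), 'position': array([138.54761244, 608.84405165, 230.20315745]), 'ee_rot': array([ 9.93735222e-01, -1.11754683e-01, -7.78435692e-05,  1.09223362e-03]), 'contact_force': array([ 0.33234963,  0.76520327, -0.27449773]), 'wrist_torque': array([-0.0302949 , -0.02126938,  0.00153076]), 'gripper_width': 85.3550809375299}
scene {'mtx': array([[474.98616977,   0.        , 311.91520374],
       [  0.        , 474.98616977, 195.63515722],
       [  0.        ,   0.        ,   1.        ]]), 'k1': -0.10441095864927284, 'rvec': array([ 2.2838953 ,  1.09413377, -0.37827539]), 'tvec': array([-335.8524484 , -302.97687972, 1680.77149716])}
top {'mtx': array([[443.26912981,   0.        , 318.56403631],
       [  0.        , 443.26912981, 204.1214183 ],
       [  0.        ,   0.        ,   1.        ]]), 'k1': 0.028419519888007807, 'rvec': array([ 2.11665334, -2.15758379,  0.17486679]), 'tvec': array([  19.05360978,  561.89422457, 1298.83187454])}
```

View pics/scene0.png

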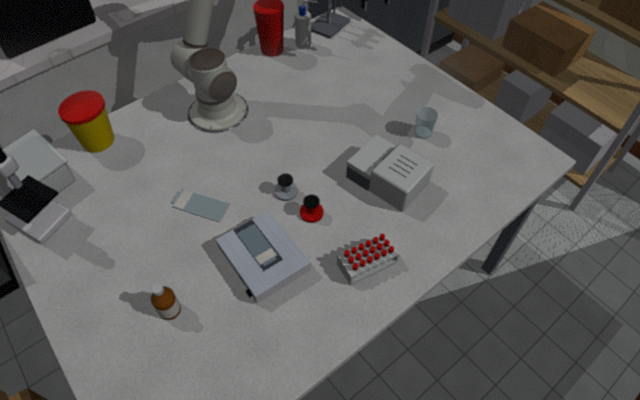

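View pics/top0.png

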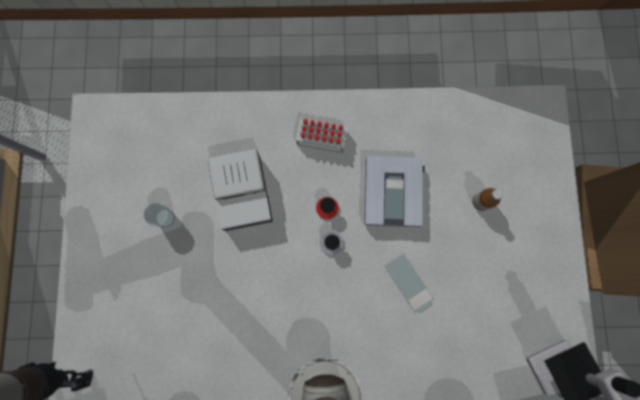

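```bash
python3 - <<'E'
import cv2
t=cv2.imread("pics/top0.png");s=cv2.imread("pics/scene0.png")
a=t[140:240,350:440];cv2.imwrite("pics/a.png",cv2.resize(a,None,fx=6,fy=6,interpolation=cv2.INTER_CUBIC))
a=t[140:260,195:355];cv2.imwrite("pics/b.png",cv2.resize(a,None,fx=5,fy=5,interpolation=cv2.INTER_CUBIC))
a=s[130:300,210:440];cv2.imwrite("pics/c.png",cv2.resize(a,None,fx=3.4,fy=3.4,interpolation=cv2.INTER_CUBIC))
E
```

```text
(no output)
```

View pics/a.png

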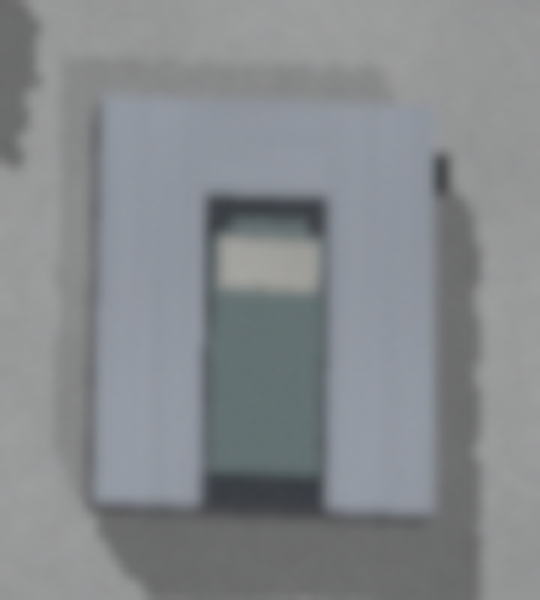

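View pics/b.png

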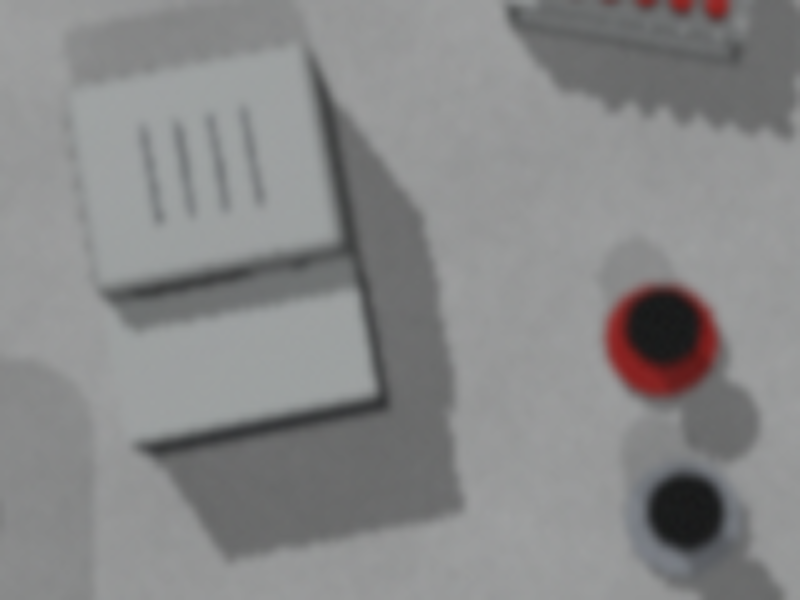

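View pics/c.png

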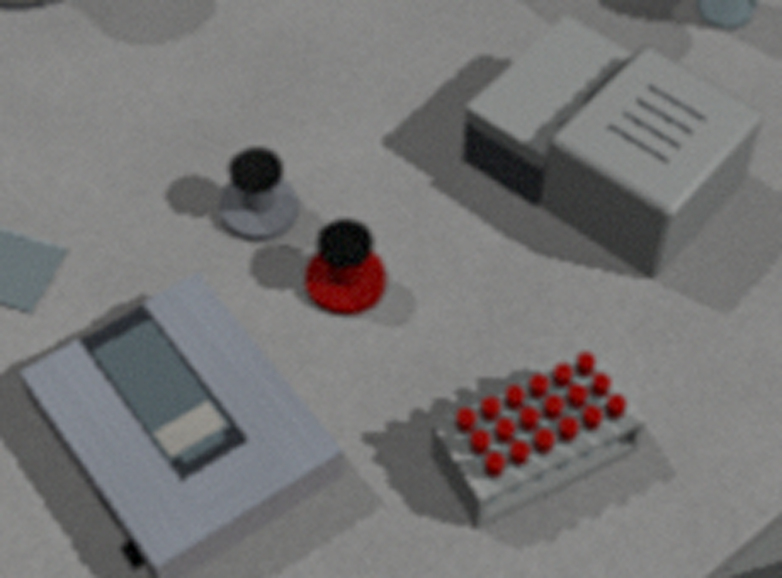

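```bash
cat > h.py <<'E'
import numpy as np, cv2
from scipy.optimize import least_squares
from bench import camera_params
C={n:camera_params(n) for n in("scene","top")}
def proj(n,P):
    c=C[n];R=cv2.Rodrigues(c["rvec"])[0];p=np.atleast_2d(P)@R.T+c["tvec"]
    s=p[:,:2]/p[:,2:];r2=(s**2).sum(1,keepdims=True);s=s*(1+c["k1"]*r2)
    m=c["mtx"];return s*[m[0,0],m[1,1]]+m[:2,2]
def unproj(n,uv,z):
    c=C[n];uv=np.array(uv,float)
    f=lambda xy:(proj(n,[xy[0],xy[1],z])[0]-uv)
    return least_squares(f,[500,0]).x
def w(pose,P):
    x,y,a=pose;P=np.atleast_2d(np.array(P,float));c,s=np.cos(a),np.sin(a)
    return np.c_[x+c*P[:,0]-s*P[:,1],y+s*P[:,0]+c*P[:,1],P[:,2]]
def full(p,f,off): return (np.array(p,float)+.5)/f-.5+np.array(off)
def fit(obs,x0):
    # obs list (cam, P, uv)
    def r(q): return np.concatenate([proj(n,w(q,P))[0]-uv for n,P,uv in obs])
    s=least_squares(r,x0,loss='soft_l1',x_scale=[100,100,1]);return s.x,r(s.x).reshape(-1,2)
E
python3 - <<'E'
from h import *
A=lambda x,y:full((x,y),6,(350,140)); B=lambda x,y:full((x,y),5,(195,140)); S=lambda x,y:full((x,y),3.4,(210,130))
for n,uv,z in [("top",A(205,503),50),("top",A(324,510),50),("top",A(268,197),53),("top",A(104,98),53),("top",A(433,107),53),("top",A(93,503),53),("top",A(437,515),53),
 ("top",A(212,475),53),("top",A(322,475),53),("top",A(268,215),53),
 ("top",B(685,511),60),("scene",S(255,170),60),("top",B(663,327),60),("scene",S(345,243),60),
 ("top",B(140,440),75),("top",B(383,400),75),("top",B(103,292),100),("top",B(342,245),100),("top",B(300,45),100),("top",B(72,92),100),
 ("scene",S(470,110),75),("scene",S(552,150),75),("scene",S(670,210),100),("scene",S(557,140),100),("scene",S(650,50),100),("scene",S(758,122),100),("scene",S(565,18),75),
 ("scene",S(22,375),53),("scene",S(343,455),53),("scene",S(160,560),53),("scene",S(200,275),53)]:
  print(n,uv.round(1),z,unproj(n,uv,z).round(1))
E
```

```text
top [383.8 223.4] 50 [ 499.1 -186.1]
top [403.6 224.6] 50 [ 494.4 -245.3]
top [394.2 172.4] 53 [ 654.5 -224.3]
top [366.9 155.9] 53 [ 708.  -142.9]
top [421.8 157.4] 53 [ 699.8 -310.5]
top [365.1 223.4] 53 [ 499.8 -129.8]
top [422.4 225.4] 53 [ 490.5 -300.7]
top [384.9 218.8] 53 [ 512.7 -189.7]
top [403.2 218.8] 53 [ 511.7 -244.6]
top [394.2 175.4] 53 [ 645.1 -223.9]
top [331.6 241.8] 60 [446.1 -28.1]
scene [284.6 179.6] 60 [447.  -30.6]
top [327.2 205. ] 60 [556.6 -17.5]
scene [311.1 201.1] 60 [558.4 -19. ]
top [222.6 227.6] 75 [492.9 291.5]
top [271.2 219.6] 75 [513.8 148.9]
top [215.2 198. ] 100 [577.1 309. ]
top [263.  188.6] 100 [602.4 170. ]
top [254.6 148.6] 100 [723.8 195. ]
top [209. 158.] 100 [697.5 329.4]
scene [347.9 162. ] 75 [522.2 151.8]
scene [372.  173.8] 75 [601.7 176.7]
scene [406.7 191.4] 100 [724.2 192.5]
scene [373.5 170.8] 100 [610.1 171.5]
scene [400.8 144.4] 100 [585.5 309. ]
scene [432.6 165.5] 100 [704.7 321.4]
scene [375.8 134.9] 75 [492.3 295.9]
scene [216.1 239.9] 53 [ 494.4 -300.1]
scene [310.5 263.5] 53 [ 712.8 -144.4]
scene [256.7 294.4] 53 [ 697.2 -305.7]
scene [268.5 210.5] 53 [ 504.1 -130.9]
```

```bash
python3 - <<'E'
from h import *
A=lambda x,y:full((x,y),6,(350,140)); B=lambda x,y:full((x,y),5,(195,140)); S=lambda x,y:full((x,y),3.4,(210,130))
sc=[("top",(0,75,75),B(140,440)),("top",(0,-75,75),B(383,400)),("top",(85,75,100),B(103,292)),("top",(85,-75,100),B(342,245)),
("scene",(0,-75,75),S(470,110)),("scene",(85,-75,100),S(557,140)),("scene",(85,75,100),S(650,50)),("scene",(0,75,75),S(565,18))]
wa=[("top",(0,31,53),A(205,503)),("top",(0,-31,53),A(324,510)),("top",(210,85,53),A(104,98)),("top",(210,-85,53),A(433,107)),("top",(0,85,53),A(93,503)),("top",(0,-85,53),A(437,515)),
("scene",(0,-85,53),S(22,375)),("scene",(210,85,53),S(343,455)),("scene",(210,-85,53),S(160,560)),("scene",(0,85,53),S(200,275)),("scene",(160,31,53),S(245,438)),("scene",(160,-31,53),S(182,480)),("scene",(0,31,53),S(143,308)),("scene",(0,-31,53),S(80,342))]
pl=[("top",(-65,28,3),A(212,475)),("top",(-65,-28,3),A(322,475)),("top",(65,0,3),A(270,215)),
("scene",(-65,28,3),S(152,318)),("scene",(-65,-28,3),S(93,350)),]
pl=[(n,(a,b,53),u) for n,(a,b,c),u in pl]
for nm,o,x0 in(("sc",sc,[503,220,.15]),("wa",wa,[497,-215,-.04]),("pl",pl,[578,-218,-.04])):
    for cams in (("top","scene"),("top",),("scene",)):
        oo=[q for q in o if q[0] in cams]
        x,r=fit(oo,x0);print(nm,cams,x.round(3),np.degrees(x[2]).round(2)); 
        if len(cams)==2: print(r.round(1).tolist())
        if nm=="sc" and len(cams)==2:print(w(x,(85,0,55)))
E
```

```text
sc ('top', 'scene') [5.07524e+02 2.23200e+02 1.89000e-01] 10.85
[[-1.8, -0.1], [-0.2, -2.6], [-1.3, 0.1], [1.5, -0.9], [-0.7, 0.2], [-2.7, -0.0], [-1.1, -2.2], [0.5, 0.1]]
[[591.00392222 239.20507094  55.        ]]
sc ('top',) [5.04968e+02 2.22000e+02 1.67000e-01] 9.59
sc ('scene',) [5.09985e+02 2.24372e+02 2.08000e-01] 11.94
wa ('top', 'scene') [ 4.96040e+02 -2.15158e+02 -5.40000e-02] -3.1
[[-0.5, 0.3], [0.5, -0.1], [-0.4, -0.7], [0.3, -0.4], [0.1, -0.3], [-0.2, -0.3], [-0.5, -0.7], [0.2, -1.2], [-1.0, 2.4], [-0.5, -0.9], [1.4, 0.8], [0.1, 0.6], [0.0, -1.5], [-0.5, -0.7]]
wa ('top',) [ 4.95282e+02 -2.15238e+02 -5.40000e-02] -3.12
wa ('scene',) [ 4.97055e+02 -2.15369e+02 -5.40000e-02] -3.09
pl ('top', 'scene') [ 5.77861e+02 -2.20098e+02 -6.50000e-02] -3.71
[[-0.6, -0.7], [-0.2, 0.2], [-0.2, 0.8], [-0.3, 0.2], [-0.3, 0.5]]
pl ('top',) [ 5.78076e+02 -2.20889e+02 -5.30000e-02] -3.06
pl ('scene',) [ 5.77277e+02 -2.19473e+02 -7.60000e-02] -4.38
```

```bash
cat > ov.py <<'E'
from h import *
def ov(img,n,x,off,f,size,out,lines):
    a=img[off[1]:off[1]+size[1],off[0]:off[0]+size[0]]
    a=cv2.resize(a,None,fx=f,fy=f,interpolation=cv2.INTER_CUBIC)
    a=cv2.convertScaleAbs(a,alpha=1.6)
    for L,col in lines:
        p=(proj(n,w(x,L))-off+.5)*f-.5
        cv2.polylines(a,[np.round(p*16).astype(int).reshape(-1,1,2)],False,col,1,cv2.LINE_AA,4)
    cv2.imwrite(out,a)
scl=[([(0,-75,75),(0,75,75),(85,75,75),(85,-75,75),(0,-75,75)],(0,255,0)),([(0,-75,0),(0,75,0)],(0,255,255)),([(0,-75,0),(0,-75,75)],(0,255,255)),([(85,75,100),(85,-75,100)],(0,0,255)),([(0,-32,55),(0,32,55),(0,32,67),(0,-32,67),(0,-32,55)],(255,0,255))]
E
python3 - <<'E'
from ov import *
x=[505.5,222.5,.17]
ov(cv2.imread("pics/top0.png"),"top",x,(195,135),8,(95,75+20),"pics/o1.png"[:-4]+".png",scl) if 0 else None
ov(cv2.imread("pics/top0.png"),"top",x,(195,145),7,(90,85),"pics/o1.png",scl)
ov(cv2.imread("pics/scene0.png"),"scene",x,(335,125),7,(110,85),"pics/o2.png",scl)
E
```

```text
(no output)
```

View pics/o1.png

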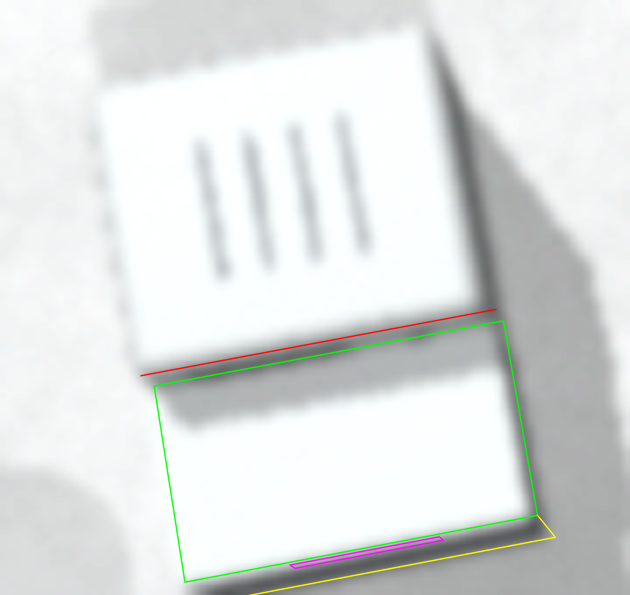

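View pics/o2.png

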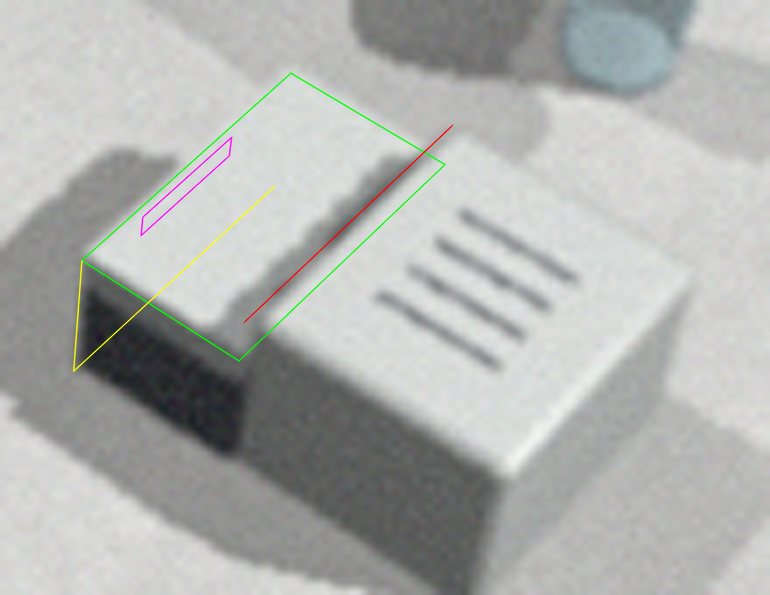

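```bash
cat >> h.py <<'E'
def theta(q):
    R=quat(q);return np.arctan2(R[1,0],R[0,0])
def quat(q):
    from scipy.spatial.transform import Rotation as Ro
    return Ro.from_quat(q).as_matrix()
def go(P,th=None):
    from bench import read_state
    s=read_state();R=quat(s["ee_rot"]);d=R.T@(np.array(P,float)-s["position"])
    t=theta(s["ee_rot"]);out=np.round(d/1000,4)
    print("pos",s["position"].round(1),"th",round(t,4),"F",s["contact_force"].round(2),"w",round(s["gripper_width"],1),"t",round(s["clock"],2),"j",s["joints"].round(2))
    print("shift m",out.tolist(),"yaw deg",None if th is None else round(-np.degrees((th-t+np.pi)%(2*np.pi)-np.pi),2))
E
python3 - <<'E'
from h import *
go((596,-220.6,150),-.054)
print(theta(np.array([0.9937,-0.1118,0,0.001])))
E
```

```text
pos [138.6 608.9 230.4] th -0.2239 F [ 0.68 -0.14  0.  ] w 85.5 t 0.1 j [ 1.61  0.39  0.01 -0.   -1.19 -0.26]
shift m [0.6302, 0.7071, 0.0818] yaw deg -9.74
-0.22407509346280155
```

{"method": "send_rows", "body": {"translation": [[0.63, 0.707, 0.0], [0.63, 0.707, 0.0], [0.63, 0.707, 0.0], [0.63, 0.707, 0.0], [0.63, 0.707, 0.0], [0.63, 0.707, 0.0], [0.63, 0.707, 0.0], [0.63, 0.707, 0.0], [0.63, 0.707, 0.0], [0.63, 0.707, 0.0], [0.63, 0.707, 0.0], [0.63, 0.707, 0.0]], "yaw": [0, 0, 0, 0, 0, -9.7, -9.7, -9.7, -9.7, -9.7, -9.7, -9.7], "fingers": [255, 255, 255, 255, 255, 255, 255, 255, 255, 255, 255, 255]}}

```text
clock: 1.3
position: [427.4, 84.2, 231.7]
ee_rot: [1.0, -0.027, -0.0, 0.001]
contact_force: [1.7, 1.2, 0.3]
gripper_width: 0.1
```

```bash
python3 - <<'E'
from h import *
go((596,-220.6,120),-.054)
E
```

```text
pos [427.4  84.2 231.7] th -0.0543 F [1.74 1.17 0.3 ] w 0.1 t 1.3 j [ 0.57  0.06 -0.43  0.   -1.09  0.94]
shift m [0.1849, 0.295, 0.1122] yaw deg -0.02
```

{"method": "send_rows", "body": {"translation": [[0.185, 0.295, 0.0], [0.185, 0.295, 0.0], [0.185, 0.295, 0.0], [0.185, 0.295, 0.03], [0.185, 0.295, 0.06], [0.185, 0.295, 0.09], [0.185, 0.295, 0.11], [0.185, 0.295, 0.13], [0.185, 0.295, 0.14], [0.185, 0.295, 0.15], [0.185, 0.295, 0.15], [0.185, 0.295, 0.15]], "yaw": [0, 0, 0, 0, 0, 0, 0, 0, 0, 0, 0, 0], "fingers": [255, 255, 255, 255, 255, 255, 255, 255, 255, 255, 255, 255]}}

```text
clock: 2.5
position: [596.9, -219.9, 84.1]
ee_rot: [1.0, -0.026, 0.001, 0.001]
contact_force: [-0.4, 0.1, -0.0]
gripper_width: -0.0
```

```bash
python3 - <<'E'
from h import *
from bench import get_image
from ov import ov
go((596,-220.6,56),-.054)
for n in("top","scene"):
    im=get_image(n);cv2.imwrite(f"pics/{n}1.png",im)
    print(proj(n,[596,-220.6,82]))
go((596,-220.6,56),-.054)
wl=[([(0,-85,53),(0,85,53),(210,85,53),(210,-85,53),(0,-85,53)],(0,255,0)),([(0,-31,50),(0,31,50)],(0,255,0)),([(0,-31,53),(160,-31,53),(160,31,53),(0,31,53)],(0,255,255)),([(17,-28,53),(17,28,53),(139,28,53),(139,-28,53),(17,-28,53)],(255,0,255)),([(147,19,53),(147,-19,53)],(255,0,255)),([(100,-4,82),(100,4,82)],(0,0,255))]
ov(cv2.imread("pics/top1.png"),"top",(496,-215.2,-.054),(350,140),7,(90,90),"pics/a1.png",wl)
ov(cv2.imread("pics/scene1.png"),"scene",(496,-215.2,-.054),(205,160),6,(120,100),"pics/a2.png",wl)
E
```

```text
pos [ 596.9 -219.9   84.1] th -0.0525 F [-0.43  0.06 -0.02] w -0.0 t 2.5 j [-0.1   0.53 -0.15  0.   -0.89  1.61]
shift m [-0.001, 0.0007, 0.0281] yaw deg 0.09
[[395.56157558 189.41076426]]
[[260.17805421 243.63776668]]
pos [ 597.2 -220.    84.6] th -0.0527 F [-0.64  0.13  0.91] w 0.1 t 2.6 j [-0.1   0.53 -0.15  0.   -0.89  1.61]
shift m [-0.0013, 0.0006, 0.0286] yaw deg 0.07
```

View pics/a1.png

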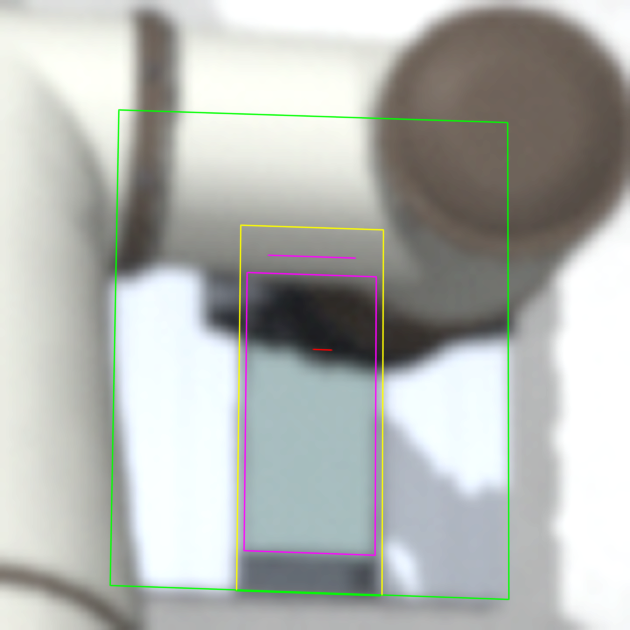

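View pics/a2.png

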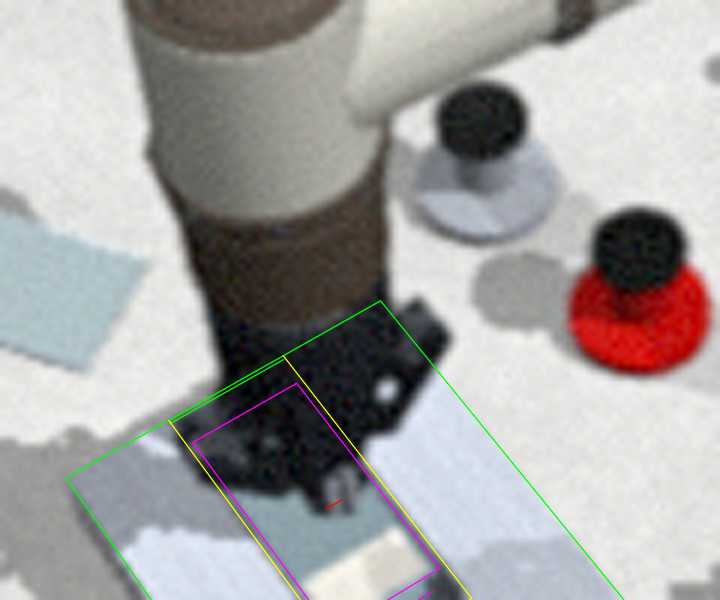

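{"method": "send_rows", "body": {"translation": [[-0.001, 0.0006, 0.01], [-0.001, 0.0006, 0.018], [-0.001, 0.0006, 0.024], [-0.001, 0.0006, 0.027], [-0.001, 0.0006, 0.028], [-0.001, 0.0006, 0.028]], "yaw": [0, 0, 0, 0, 0, 0], "fingers": [255, 255, 255, 255, 255, 255]}}

```text
clock: 3.2
position: [596.2, -220.6, 56.3]
ee_rot: [1.0, -0.026, 0.002, 0.001]
contact_force: [0.3, 0.2, 0.4]
gripper_width: -0.1
```

```bash
python3 - <<'E'
from h import *
go((596,-220.6,53),-.054)
E
```

```text
pos [ 596.2 -220.6   56.3] th -0.0527 F [0.29 0.17 0.41] w -0.1 t 3.2 j [-0.1   0.56 -0.18  0.   -0.83  1.62]
shift m [-0.0002, -0.0, 0.0033] yaw deg 0.07
```

{"method": "send_rows", "body": {"translation": [[0, 0, 0.001], [0, 0, 0.002], [0, 0, 0.003], [0, 0, 0.003]], "yaw": [0, 0, 0, 0], "fingers": [255, 255, 255, 255]}}

```text
clock: 3.6
position: [596.3, -220.7, 53.3]
ee_rot: [1.0, -0.026, 0.002, 0.001]
contact_force: [0.6, 1.0, -0.1]
gripper_width: 0.2
```

{"method": "send_rows", "body": {"translation": [[0, 0, 0.0005], [0, 0, 0.0005], [0, 0, 0.0005]], "yaw": [0, 0, 0], "fingers": [255, 255, 255]}}

```text
clock: 3.9
position: [596.4, -220.7, 53.2]
ee_rot: [1.0, -0.026, 0.002, 0.001]
contact_force: [-0.5, -0.5, 2.3]
gripper_width: 0.3
```

{"method": "send_rows", "body": {"translation": [[0, 0, 0.0005], [0, 0, 0.0005], [0, 0, 0.0005]], "yaw": [0, 0, 0], "fingers": [255, 255, 255]}}

```text
clock: 4.2
position: [596.6, -220.8, 53.1]
ee_rot: [1.0, -0.026, 0.002, 0.001]
contact_force: [-1.8, -0.2, 5.6]
gripper_width: -0.2
```

```bash
python3 - <<'E'
from bench import *
print([read_state()["contact_force"].round(1).tolist() for i in range(3)])
E
```

```text
[[-1.8, -0.2, 5.6], [-1.8, -0.2, 5.6], [-1.8, -0.2, 5.6]]
```

```bash
python3 - <<'E'
from h import *
for d in (20,40):go((596.6-d*.9985,-220.8+d*.054,52.5),-.054)
E
```

```text
pos [ 596.6 -220.8   53.1] th -0.0524 F [-1.83 -0.2   5.57] w -0.2 t 4.2 j [-0.1   0.57 -0.18  0.   -0.82  1.62]
shift m [-0.02, -0.0, 0.0006] yaw deg 0.09
pos [ 596.6 -220.8   53.1] th -0.0524 F [-1.83 -0.2   5.57] w -0.2 t 4.2 j [-0.1   0.57 -0.18  0.   -0.82  1.62]
shift m [-0.04, -0.0001, 0.0005] yaw deg 0.09
```

{"method": "send_rows", "body": {"translation": [[-0.001, 0, 0.0006], [-0.003, 0, 0.0006], [-0.006, 0, 0.0006], [-0.009, 0, 0.0006], [-0.012, 0, 0.0006], [-0.014, 0, 0.0006], [-0.015, 0, 0.0006]], "yaw": [0, 0, 0, 0, 0, 0, 0], "fingers": [255, 255, 255, 255, 255, 255, 255]}}

```text
clock: 4.9
position: [582.3, -220.3, 53.1]
ee_rot: [1.0, -0.026, 0.003, 0.002]
contact_force: [1.7, 0.9, 5.0]
gripper_width: 0.1
```

```bash
python3 - <<'E'
from h import *
from bench import get_image
from ov import ov
go((596.6-60*.9985,-220.8+60*.054,52.5),-.054)
n="top";im=get_image(n);cv2.imwrite(f"pics/{n}2.png",im)
wl=[([(0,-85,53),(0,85,53),(210,85,53),(210,-85,53),(0,-85,53)],(0,255,0)),([(2,-28,53),(2,28,53)],(255,0,255)),([(17,-28,53),(17,28,53)],(255,0,255))]
ov(im,"top",(496,-215.2,-.054),(350,140),7,(90,90),"pics/a3.png",wl)
E
```

```text
pos [ 582.3 -220.3   53.1] th -0.0521 F [1.65 0.87 4.96] w 0.1 t 4.9 j [-0.1   0.55 -0.22  0.   -0.8   1.62]
shift m [-0.0457, -0.0003, 0.0003] yaw deg 0.11
```

View pics/a3.png

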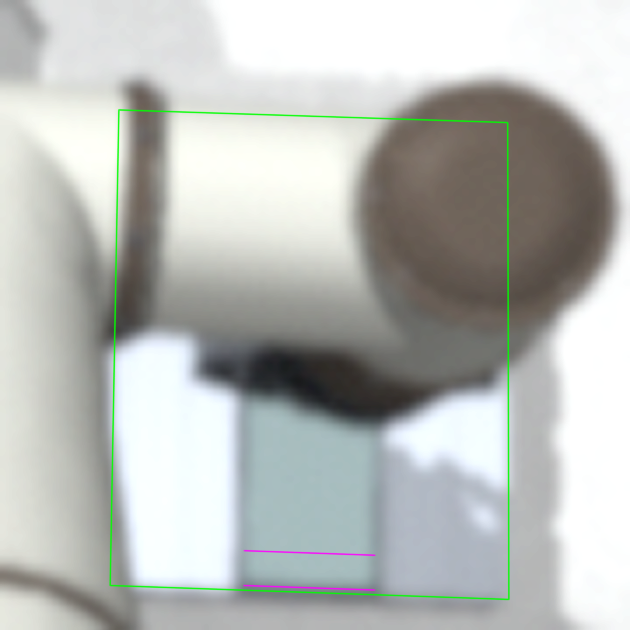

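{"method": "send_rows", "body": {"translation": [[-0.001, 0, 0.0006], [-0.003, 0, 0.0006], [-0.006, 0, 0.0006], [-0.01, 0, 0.0006], [-0.014, 0, 0.0005], [-0.018, 0, 0.0005], [-0.021, 0, 0.0005], [-0.022, 0, 0.0005]], "yaw": [0, 0, 0, 0, 0, 0, 0, 0], "fingers": [255, 255, 255, 255, 255, 255, 255, 255]}}

```text
clock: 5.75
position: [560.8, -219.3, 53.1]
ee_rot: [1.0, -0.026, 0.005, 0.002]
contact_force: [2.1, -0.3, 5.5]
gripper_width: -0.2
```

```bash
python3 - <<'E'
from h import *
go((596.6-60*.9985,-220.8+60*.054,52.5),-.054)
E
```

```text
pos [ 560.8 -219.3   53.1] th -0.0518 F [ 2.09 -0.29  5.46] w -0.2 t 5.75 j [-0.1   0.52 -0.27  0.   -0.77  1.62]
shift m [-0.0242, -0.0005, 0.0004] yaw deg 0.12
```

{"method": "send_rows", "body": {"translation": [[-0.001, 0, 0.0006], [-0.003, 0, 0.0006], [-0.006, 0, 0.0006], [-0.01, 0, 0.0006], [-0.014, 0, 0.0005], [-0.018, 0, 0.0005], [-0.022, 0, 0.0005], [-0.0245, -0.0005, 0.0004], [-0.0245, -0.0005, 0.0004]], "yaw": [0, 0, 0, 0, 0, 0, 0, 0, 0], "fingers": [255, 255, 255, 255, 255, 255, 255, 255, 255]}}

```text
clock: 6.65
position: [536.6, -217.7, 53.1]
ee_rot: [1.0, -0.026, 0.005, 0.002]
contact_force: [1.3, -0.0, 6.1]
gripper_width: 0.1
```

{"method": "send_rows", "body": {"translation": [[0, 0, -0.001], [0, 0, -0.01], [0, 0, -0.04], [0, 0, -0.07], [-0.05, 0, -0.07], [-0.08, 0, -0.07], [-0.08, 0, -0.07]], "yaw": [0, 0, 0, 0, 0, 0, 0], "fingers": [255, 255, 255, 255, 255, 200, 0]}}

```text
clock: 7.35
position: [450.9, -212.6, 122.0]
ee_rot: [1.0, -0.027, 0.003, 0.001]
contact_force: [0.4, -0.4, -0.1]
gripper_width: 28.2
```

```bash
python3 - <<'E'
from h import *
from bench import get_image
from ov import ov
wl=[([(0,-85,53),(0,85,53),(210,85,53),(210,-85,53),(0,-85,53)],(0,255,0)),([(-43,-28,53),(-43,28,53),(79,28,53),(79,-28,53),(-43,-28,53)],(255,0,255))]
im=get_image("top");cv2.imwrite("pics/top3.png",im)
ov(im,"top",(496,-215.2,-.054),(350,140),6,(100,100),"pics/a4.png",wl)
im=get_image("scene");cv2.imwrite("pics/scene3.png",im)
ov(im,"scene",(496,-215.2,-.054),(195,140),6,(130,100),"pics/a5.png",wl)
go((474,-214,100),-.054)
E
```

```text
pos [ 455.5 -213.3  122.7] th -0.0517 F [0.25 0.83 0.56] w 43.6 t 7.45 j [-0.11  0.29 -0.45  0.   -0.83  1.63]
shift m [0.0182, -0.0003, 0.0229] yaw deg 0.13
```

View pics/a4.png

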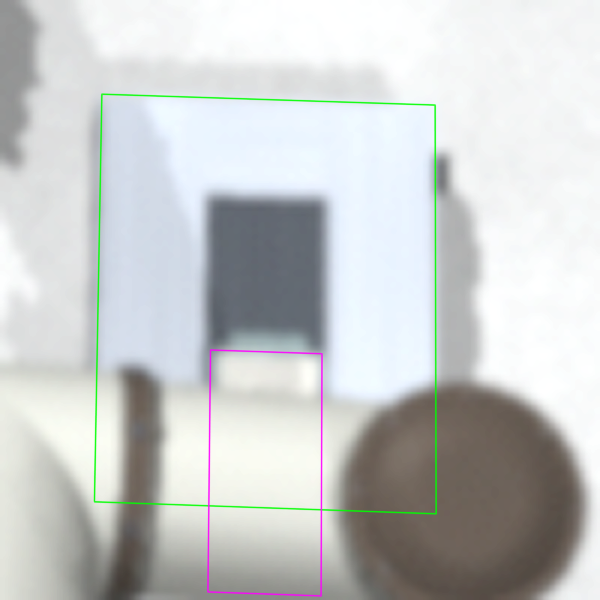

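View pics/a5.png

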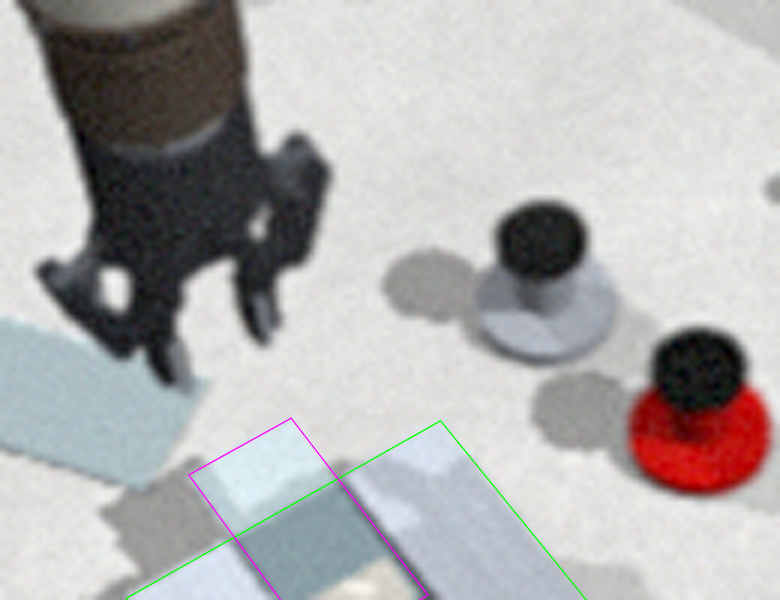

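{"method": "send_rows", "body": {"translation": [[0.017, -0.0003, 0.0], [0.017, -0.0003, 0.0], [0.017, -0.0003, 0.0], [0.017, -0.0003, 0.0], [0.017, -0.0003, 0.0], [0.017, -0.0003, 0.01]], "yaw": [0, 0, 0, 0, 0, 0], "fingers": [0, 0, 0, 0, 0, 0]}}

```text
clock: 8.05
position: [473.5, -214.1, 113.7]
ee_rot: [1.0, -0.026, 0.007, 0.002]
contact_force: [0.1, -0.1, 0.7]
gripper_width: 85.5
```

```bash
python3 - <<'E'
from h import *
go((472,-213.9,31),-.054)
E
```

```text
pos [ 473.5 -214.1  113.7] th -0.0514 F [ 0.15 -0.13  0.7 ] w 85.5 t 8.05 j [-0.11  0.32 -0.42  0.   -0.81  1.63]
shift m [-0.0026, -0.0005, 0.0826] yaw deg 0.15
```

{"method": "send_rows", "body": {"translation": [[-0.0025, -0.0005, 0.02], [-0.0025, -0.0005, 0.04], [-0.0025, -0.0005, 0.055], [-0.0025, -0.0005, 0.068], [-0.0025, -0.0005, 0.076], [-0.0025, -0.0005, 0.081], [-0.0025, -0.0005, 0.0825], [-0.0025, -0.0005, 0.0825]], "yaw": [0, 0, 0, 0, 0, 0, 0, 0], "fingers": [0, 0, 0, 0, 0, 0, 0, 0]}}

```text
clock: 8.85
position: [472.2, -214.0, 31.2]
ee_rot: [1.0, -0.026, 0.007, 0.002]
contact_force: [0.3, -0.5, 1.0]
gripper_width: 85.7
```

```bash
python3 - <<'E'
from h import *
from bench import get_image
go((472,-213.9,31),-.054)
n="scene";im=get_image(n);cv2.imwrite("pics/s4.png",cv2.resize(im[160:270,195:315],None,fx=5,fy=5,interpolation=cv2.INTER_CUBIC))
E
```

```text
pos [ 472.2 -214.    31.2] th -0.0514 F [ 0.3  -0.54  1.02] w 85.7 t 8.85 j [-0.11  0.44 -0.51  0.01 -0.61  1.62]
shift m [-0.0003, -0.0001, 0.0002] yaw deg 0.15
```

View pics/s4.png

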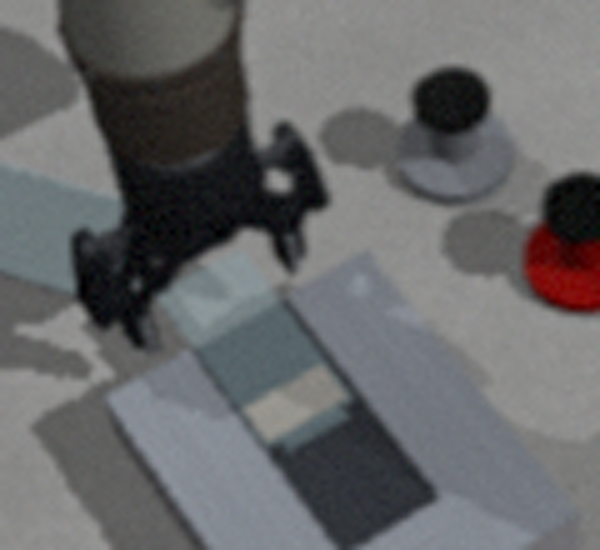

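{"method": "send_rows", "body": {"translation": [[0, 0, 0], [0, 0, 0], [0, 0, 0], [0, 0, 0], [0, 0, 0], [0, 0, 0]], "yaw": [0, 0, 0, 0, 0, 0], "fingers": [255, 255, 255, 255, 255, 255]}}

```text
clock: 9.5
position: [472.9, -214.1, 32.1]
ee_rot: [1.0, -0.026, 0.008, 0.003]
contact_force: [-1.2, 1.3, 5.7]
gripper_width: 54.2
```

```bash
python3 - <<'E'
from h import *
from bench import read_state
go((472,-213.9,81),-.054)
print(quat(read_state()["ee_rot"]).round(4))
E
```

```text
pos [ 472.9 -214.1   32.1] th -0.051 F [-1.2   1.27  5.71] w 54.2 t 9.5 j [-0.11  0.44 -0.51  0.01 -0.61  1.62]
shift m [-0.0001, 0.0001, -0.0489] yaw deg 0.17
[[ 0.9986 -0.0511  0.0157]
 [-0.051  -0.9987 -0.0056]
 [ 0.016   0.0048 -0.9999]]
```

{"method": "send_rows", "body": {"translation": [[0, 0, -0.001], [0, 0, -0.003], [0, 0, -0.007], [0, 0, -0.013], [0, 0, -0.02], [0, 0, -0.03], [0, 0, -0.04], [0, 0, -0.048], [0, 0, -0.05], [0, 0, -0.05]], "yaw": [0, 0, 0, 0, 0, 0, 0, 0, 0, 0], "fingers": [255, 255, 255, 255, 255, 255, 255, 255, 255, 255]}}

```text
clock: 10.5
position: [472.2, -213.8, 82.6]
ee_rot: [1.0, -0.026, 0.008, 0.003]
contact_force: [-0.3, 0.0, -1.2]
gripper_width: 54.1
```

```bash
python3 - <<'E'
from h import *
from bench import get_image
go((472,-213.9,81),-.054)
n="scene";im=get_image(n);cv2.imwrite("pics/s5.png",cv2.resize(im[140:250,195:315],None,fx=5,fy=5,interpolation=cv2.INTER_CUBIC))
cv2.imwrite("pics/s5f.png",im)
E
```

```text
pos [ 472.2 -213.8   82.6] th -0.0511 F [-0.28  0.04 -1.24] w 54.1 t 10.5 j [-0.11  0.36 -0.46  0.01 -0.73  1.62]
shift m [-0.0002, 0.0001, 0.0016] yaw deg 0.16
```

View pics/s5.png

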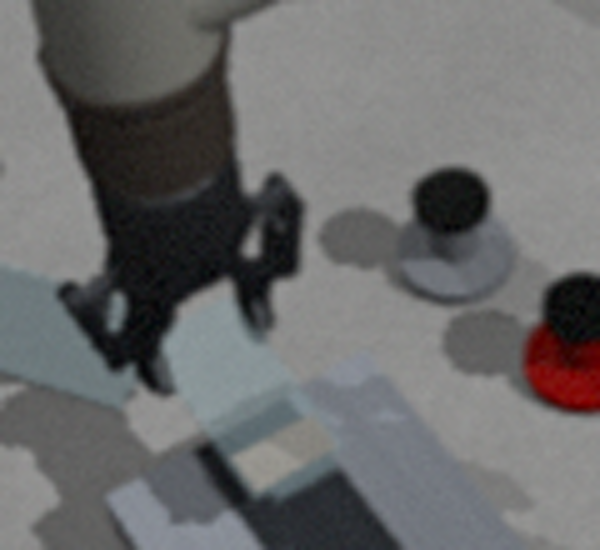

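```bash
python3 - <<'E'
from ov import *
z=103.5
P=lambda z1,z2:[([(-65,-28,z1),(-65,28,z1),(57,28,z2),(57,-28,z2),(-65,-28,z1)],(255,0,255)),([(57,19,z2),(65,19,z2),(65,-19,z2),(57,-19,z2)],(255,0,255))]
c=(472.2+45,-213.8-45*.054,-.054)
ov(cv2.imread("pics/s5f.png"),"scene",c,(195,160),6,(120,90),"pics/a6.png",P(z,z))
E
```

```text
(no output)
```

View pics/a6.png

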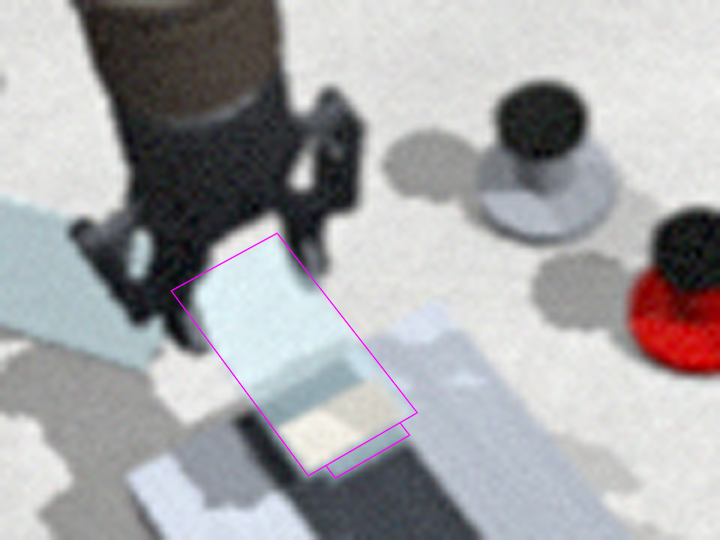

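```bash
python3 - <<'E'
from h import *
go((446.5,15.7,100),-np.pi/2)
E
```

```text
pos [ 471.9 -213.7   82.1] th -0.0512 F [0.65 0.17 0.06] w 53.9 t 10.55 j [-0.11  0.36 -0.46  0.01 -0.73  1.62]
shift m [-0.0368, -0.2277, -0.0195] yaw deg 87.07
```

{"method": "send_rows", "body": {"translation": [[0, -0.004, -0.005], [-0.002, -0.015, -0.012], [-0.005, -0.033, -0.018], [-0.009, -0.055, -0.0195], [-0.013, -0.08, -0.0195], [-0.018, -0.107, -0.0195], [-0.022, -0.134, -0.0195], [-0.026, -0.161, -0.0195], [-0.03, -0.187, -0.0195], [-0.034, -0.209, -0.0195], [-0.036, -0.223, -0.0195], [-0.037, -0.228, -0.0195]], "yaw": [2, 6, 12, 20, 28, 36, 44, 52, 60, 67, 73, 78], "fingers": [255, 255, 255, 255, 255, 255, 255, 255, 255, 255, 255, 255]}}

```text
clock: 11.75
position: [446.0, 17.1, 99.6]
ee_rot: [0.76, -0.65, 0.008, -0.003]
contact_force: [0.2, -0.3, -0.7]
gripper_width: 53.7
```

```bash
python3 - <<'E'
from h import *
go((446.5,15.7,100),-np.pi/2)
E
```

```text
pos [446.   17.1  99.6] th -1.4147 F [ 0.17 -0.29 -0.67] w 53.7 t 11.75 j [ 0.41  0.23 -0.61  0.02 -0.72 -0.27]
shift m [0.0015, -0.0002, -0.0004] yaw deg 8.94
```

{"method": "send_rows", "body": {"translation": [[0.0015, -0.0002, 0.0], [0.0015, -0.0002, 0.005], [0.0015, -0.0002, 0.015], [0.0015, -0.0002, 0.025], [0.0015, -0.0002, 0.03], [0.0015, -0.0002, 0.03], [0.0015, -0.0002, 0.03]], "yaw": [5, 9, 9, 9, 9, 9, 9], "fingers": [255, 255, 255, 255, 255, 255, 255]}}

```text
clock: 12.45
position: [447.0, 15.4, 69.4]
ee_rot: [-0.707, 0.707, -0.007, 0.003]
contact_force: [0.2, 0.3, -0.6]
gripper_width: 53.9
```

```bash
python3 - <<'E'
from h import *
from ov import *
from bench import get_image,read_state
go((446.5,15.7,43),-np.pi/2)
s=read_state();p=s["position"];th=theta(s["ee_rot"]);R=quat(s["ee_rot"]);print(R.round(4))
z=p[2]+17.9+3
P=[([(-65,-28,z),(-65,28,z),(57,28,z),(57,-28,z),(-65,-28,z)],(255,0,255)),([(57,19,z),(65,19,z),(65,-19,z),(57,-19,z)],(255,0,255))]
c=(p[0]+45*np.cos(th),p[1]+45*np.sin(th),th)
im=get_image("scene");ov(im,"scene",c,(220,120),6,(110,95),"pics/a7.png",P)
im=get_image("top");ov(im,"top",c,(290,200),7,(85,80),"pics/a8.png",P)
E
```

```text
pos [447.   15.4  69.4] th -1.5714 F [ 0.21  0.29 -0.64] w 53.9 t 12.45 j [ 0.41  0.28 -0.64  0.02 -0.63 -0.42]
shift m [-0.0004, 0.0008, 0.0264] yaw deg -0.04
[[-6.000e-04 -9.999e-01  1.460e-02]
 [-1.000e+00  5.000e-04 -5.900e-03]
 [ 5.900e-03 -1.470e-02 -9.999e-01]]
```

View pics/a7.png

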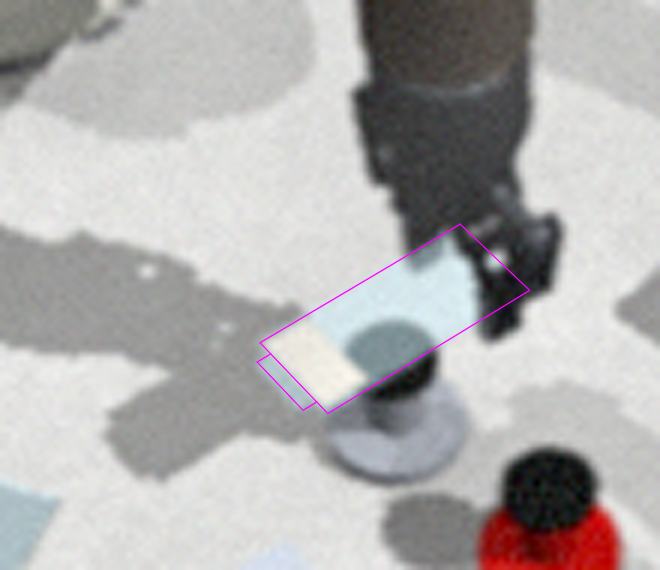

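View pics/a8.png

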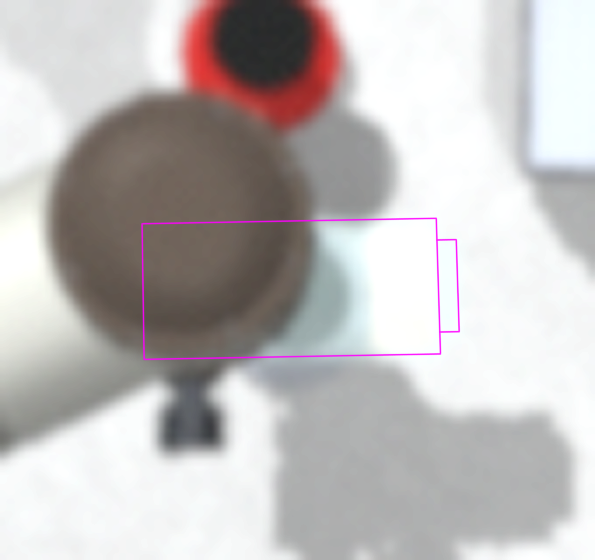

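{"method": "send_rows", "body": {"translation": [[-0.0004, 0.0008, 0.006], [-0.0004, 0.0008, 0.014], [-0.0004, 0.0008, 0.02], [-0.0004, 0.0008, 0.024], [-0.0004, 0.0008, 0.025], [-0.0004, 0.0008, 0.025]], "yaw": [0, 0, 0, 0, 0, 0], "fingers": [255, 255, 255, 255, 255, 255]}}

```text
clock: 13.15
position: [446.7, 15.8, 44.6]
ee_rot: [-0.707, 0.707, -0.007, 0.003]
contact_force: [0.4, -0.6, -0.8]
gripper_width: 54.0
```

{"method": "send_rows", "body": {"translation": [[0, 0, 0.001], [0, 0, 0.001], [0, 0, 0.001]], "yaw": [0, 0, 0], "fingers": [255, 255, 255]}}

```text
clock: 13.45
position: [447.0, 15.8, 43.7]
ee_rot: [-0.707, 0.707, -0.007, 0.004]
contact_force: [0.4, 0.3, -1.1]
gripper_width: 53.7
```

{"method": "send_rows", "body": {"translation": [[0, 0, 0.001], [0, 0, 0.001], [0, 0, 0.001]], "yaw": [0, 0, 0], "fingers": [255, 255, 255]}}

```text
clock: 13.75
position: [447.0, 15.9, 42.9]
ee_rot: [-0.707, 0.707, -0.008, 0.004]
contact_force: [-0.0, 0.1, 2.4]
gripper_width: 54.1
```

{"method": "send_rows", "body": {"translation": [[0, 0, 0.0007], [0, 0, 0.0007], [0, 0, 0.0007]], "yaw": [0, 0, 0], "fingers": [255, 255, 255]}}

```text
clock: 14.05
position: [447.0, 15.9, 42.4]
ee_rot: [-0.707, 0.707, -0.008, 0.004]
contact_force: [-1.1, 0.8, 4.8]
gripper_width: 53.5
```

{"method": "send_rows", "body": {"translation": [[0, 0, 0], [0, 0, 0], [0, 0, 0], [0, 0, 0], [0, 0, 0], [0, 0, 0], [0, 0, -0.02], [0, 0, -0.05], [0, 0, -0.07], [0, 0, -0.07]], "yaw": [0, 0, 0, 0, 0, 0, 0, 0, 0, 0], "fingers": [0, 0, 0, 0, 0, 0, 0, 0, 0, 0]}}

```text
clock: 15.05
position: [447.8, 17.0, 115.1]
ee_rot: [0.707, -0.707, 0.009, -0.007]
contact_force: [1.0, 1.2, 0.4]
gripper_width: 85.4
```

```bash
python3 - <<'E'
from h import *
from ov import *
from bench import get_image,read_state
go((446.5,-73,113),-np.pi/2)
z=63
P=[([(-65,-28,z),(-65,28,z),(57,28,z),(57,-28,z),(-65,-28,z)],(255,0,255)),([(57,19,z),(65,19,z),(65,-19,z),(57,-19,z)],(255,0,255)),([(31,-28,z),(31,28,z)],(255,0,255))]
c=(446.8,-29.1,-np.pi/2)
im=get_image("scene");cv2.imwrite("pics/s9.png",im);ov(im,"scene",c,(220,120),6,(110,95),"pics/a9.png",P)
im=get_image("top");cv2.imwrite("pics/t9.png",im);ov(im,"top",c,(290,200),7,(85,80),"pics/a10.png",P)
E
```

```text
pos [447.8  17.  115.1] th -1.5707 F [1.03 1.15 0.39] w 85.4 t 15.05 j [ 0.41  0.21 -0.59  0.02 -0.75 -0.42]
shift m [0.0899, 0.0014, 0.0023] yaw deg 0.01
```

View pics/a9.png

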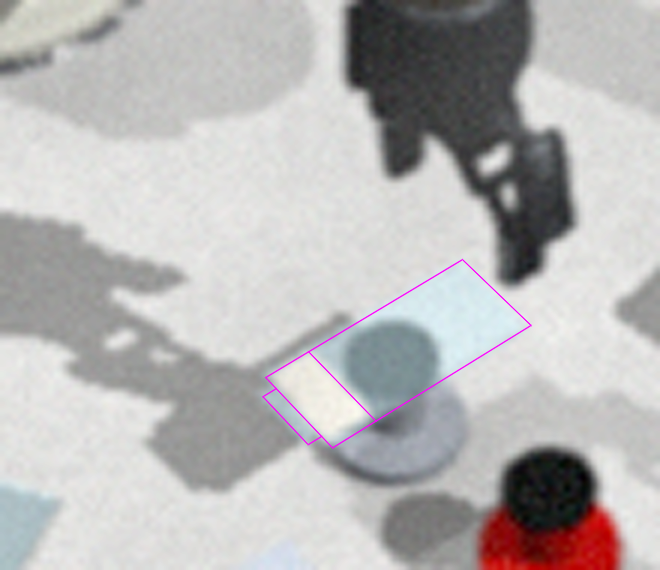

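View pics/a10.png

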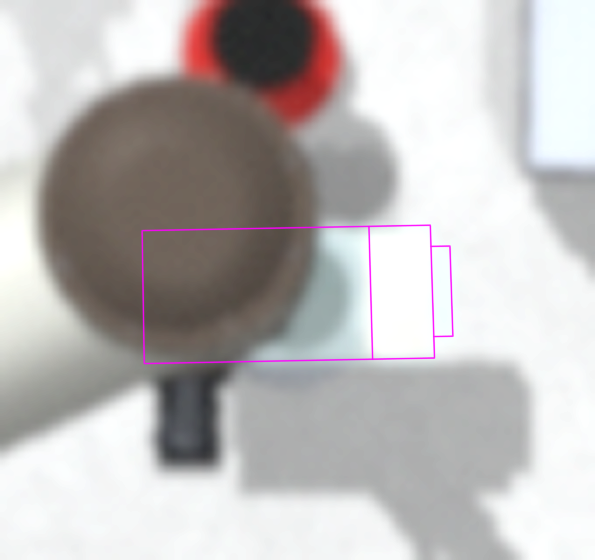

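{"method": "send_rows", "body": {"translation": [[0.02, 0.0014, 0.002], [0.05, 0.0014, 0.002], [0.075, 0.0014, 0.002], [0.087, 0.0014, 0.002], [0.0895, 0.0014, 0.002], [0.0895, 0.0014, 0.002], [0.0895, 0.0014, 0.002]], "yaw": [0, 0, 0, 0, 0, 0, 0], "fingers": [0, 0, 0, 0, 0, 0, 0]}}

```text
clock: 15.85
position: [444.3, -72.7, 110.6]
ee_rot: [-0.707, 0.707, -0.007, 0.004]
contact_force: [0.0, -0.7, 0.9]
gripper_width: 85.2
```

```bash
python3 - <<'E'
from h import *
from ov import *
from bench import get_image,read_state
print(quat(read_state()["ee_rot"]).round(4))
z=63
P=[([(-65,-28,z),(-65,28,z),(57,28,z),(57,-28,z),(-65,-28,z)],(255,0,255)),([(57,19,z),(65,19,z),(65,-19,z),(57,-19,z)],(255,0,255)),([(31,-28,z),(31,28,z)],(255,0,255))]
c=(446.8,-29.1,-np.pi/2)
im=get_image("top");cv2.imwrite("pics/t11.png",im);ov(im,"top",c,(290,200),7,(85,80),"pics/a11.png",P)
go((446.8,-72.1,42),-np.pi/2)
E
```

```text
[[-1.000e-04 -9.999e-01  1.610e-02]
 [-1.000e+00  0.000e+00 -4.900e-03]
 [ 4.900e-03 -1.610e-02 -9.999e-01]]
pos [444.4 -72.6 110.7] th -1.5706 F [-0.77  0.94  0.13] w 85.3 t 15.9 j [ 0.21  0.22 -0.59  0.01 -0.75 -0.22]
shift m [-0.0008, -0.0013, 0.0688] yaw deg 0.01
```

View pics/a11.png

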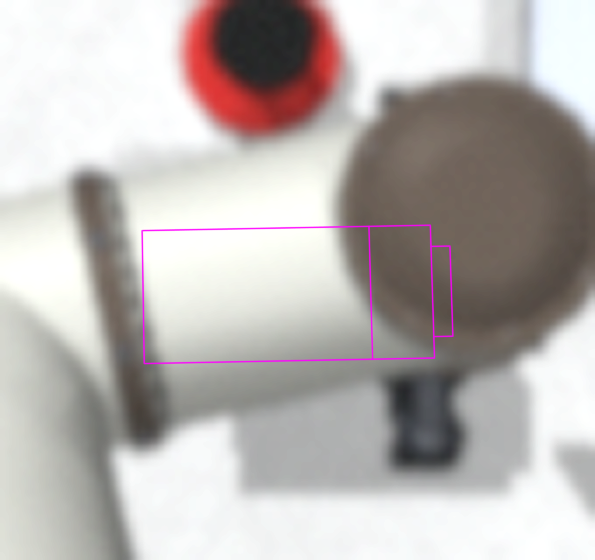

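{"method": "send_rows", "body": {"translation": [[-0.0008, -0.0013, 0.012], [-0.0008, -0.0013, 0.03], [-0.0008, -0.0013, 0.046], [-0.0008, -0.0013, 0.058], [-0.0008, -0.0013, 0.066], [-0.0008, -0.0013, 0.068], [-0.0008, -0.0013, 0.068], [-0.0008, -0.0013, 0.068]], "yaw": [0, 0, 0, 0, 0, 0, 0, 0], "fingers": [0, 0, 0, 0, 0, 0, 0, 0]}}

```text
clock: 16.7
position: [447.3, -71.9, 43.3]
ee_rot: [0.707, -0.707, 0.008, -0.004]
contact_force: [-0.1, -0.8, 0.5]
gripper_width: 85.3
```

```bash
python3 - <<'E'
from h import *
from ov import *
from bench import get_image,read_state
z=63
P=[([(57,28,z),(57,-28,z)],(255,0,255)),([(57,19,z),(65,19,z),(65,-19,z),(57,-19,z)],(255,0,255)),([(31,-28,z),(31,28,z)],(255,0,255))]
c=(446.8,-29.1,-np.pi/2)
im=get_image("scene");ov(im,"scene",c,(220,120),6,(110,95),"pics/a12.png",P)
go((446.8,-72.1,42),-np.pi/2)
E
```

```text
pos [447.2 -71.9  43.3] th -1.5703 F [ 0.21  0.28 -0.46] w 85.2 t 16.75 j [ 0.21  0.34 -0.66  0.02 -0.56 -0.22]
shift m [0.0002, 0.0005, 0.0013] yaw deg 0.03
```

View pics/a12.png

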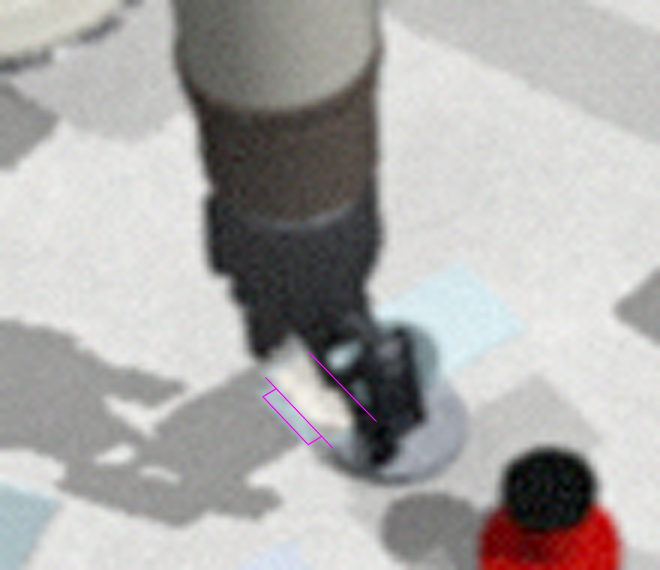

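{"method": "send_rows", "body": {"translation": [[0.0, 0.0004, 0.0], [0.0, 0.0004, 0.0], [0.0, 0.0004, -0.0003], [0.0, 0.0004, -0.0005], [0.0, 0.0004, -0.0005], [0.0, 0.0004, -0.0005], [0.0, 0.0004, -0.0005]], "yaw": [0, 0, 0, 0, 0, 0, 0], "fingers": [255, 255, 255, 255, 255, 255, 255]}}

```text
clock: 17.45
position: [447.0, -71.9, 44.0]
ee_rot: [0.707, -0.707, 0.008, -0.005]
contact_force: [-1.1, 0.1, 4.8]
gripper_width: 53.9
```

{"method": "send_rows", "body": {"translation": [[0, 0, -0.001], [0, 0, -0.004], [0, 0, -0.01], [0, 0, -0.02], [0, 0, -0.032], [0, 0, -0.042], [0, 0, -0.048], [0, 0, -0.05], [0, 0, -0.05], [0, 0, -0.05]], "yaw": [0, 0, 0, 0, 0, 0, 0, 0, 0, 0], "fingers": [255, 255, 255, 255, 255, 255, 255, 255, 255, 255]}}

```text
clock: 18.45
position: [445.8, -71.7, 93.7]
ee_rot: [0.707, -0.707, 0.008, -0.004]
contact_force: [0.2, 0.5, -0.8]
gripper_width: 54.1
```

```bash
python3 - <<'E'
from h import *
from ov import *
from bench import get_image,read_state
s=read_state();p=s["position"];print(quat(s["ee_rot"]).round(4))
z=p[2]+19.5
P=[([(-65,-28,z),(-65,28,z),(57,28,z),(57,-28,z),(-65,-28,z)],(255,0,255)),([(57,19,z),(65,19,z),(65,-19,z),(57,-19,z)],(255,0,255)),([(31,-28,z),(31,28,z)],(255,0,255))]
c=(p[0],p[1]+43,-np.pi/2)
im=get_image("scene");ov(im,"scene",c,(220,110),6,(110,95),"pics/a13.png",P)
im=get_image("top");ov(im,"top",c,(290,200),7,(85,80),"pics/a14.png",P)
go((446.8,-72.1,42),-np.pi/2)
E
```

```text
[[ 4.000e-04 -9.999e-01  1.720e-02]
 [-1.000e+00 -5.000e-04 -4.800e-03]
 [ 4.800e-03 -1.720e-02 -9.998e-01]]
pos [445.8 -71.8  93.6] th -1.5703 F [ 0.79 -0.16 -0.37] w 53.5 t 18.55 j [ 0.21  0.25 -0.61  0.01 -0.7  -0.22]
shift m [0.0001, -0.0001, 0.0516] yaw deg 0.03
```

View pics/a13.png

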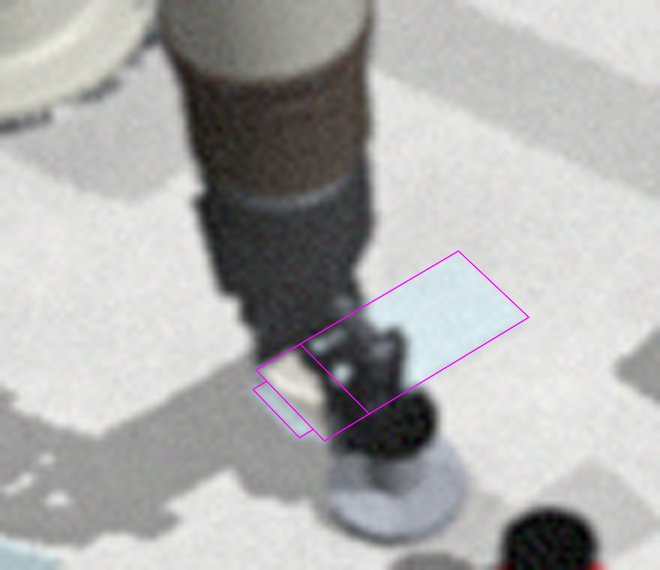

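View pics/a14.png

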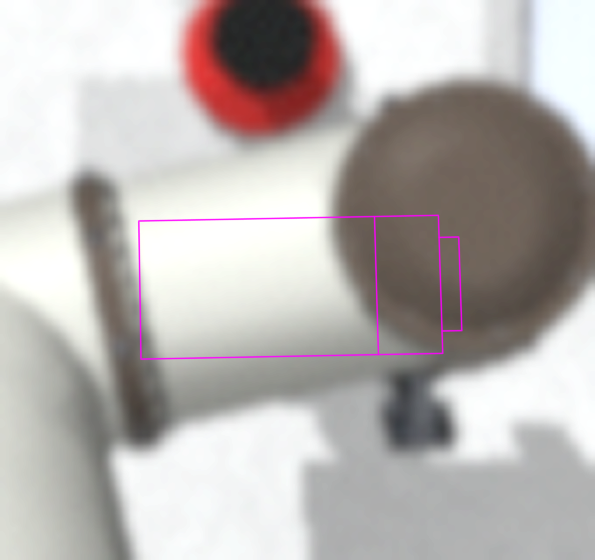

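```bash
python3 - <<'E'
from h import *
from scipy.ndimage import map_coordinates,gaussian_filter
g={n:gaussian_filter(cv2.imread(f"pics/{n}0.png").astype(float).mean(2),.7) for n in("top","scene")}
E=[("top",(0,-70,75),(0,70,75)),("top",(6,-75,75),(50,-75,75)),("top",(25,75,75),(70,75,75)),("scene",(0,-70,75),(0,70,75)),("scene",(5,-75,75),(75,-75,75)),("scene",(5,75,75),(75,75,75)),("top",(110,75,100),(160,75,100)),("top",(110,-75,100),(160,-75,100)),("scene",(110,-75,100),(170,-75,100)),("scene",(110,75,100),(170,75,100))]
t=np.linspace(0,1,25)[:,None];d=np.arange(-3,3.01,.1)
def meas(x,E,rep=False):
    out=[]
    for n,a,b in E:
        L=np.array(a)+(np.array(b)-np.array(a))*t
        p=proj(n,w(x,L));tn=p[-1]-p[0];tn/=np.hypot(*tn);nn=np.array([-tn[1],tn[0]])
        q=p[:,None]+d[None,:,None]*nn
        I=map_coordinates(g[n],[q[...,1],q[...,0]],order=3).mean(0) # whole-edge profile
        G=np.abs(np.gradient(I));k=G.argmax();o=d[k]
        out.append((n,L,p,nn,o,G[k]))
    return out
for sub in (E,E[:6],[E[i] for i in(0,1,2,6,7)],[E[i] for i in(3,4,5,8,9)]):
    x=np.array([506,222.5,.172])
    for it in range(6):
        m=meas(x,sub)
        def r(q):
            o=[]
            for n,L,p,nn,off,G in m:
                o.append(((proj(n,w(q,L))-p)@nn-off)*min(G,3))
            return np.concatenate(o)
        x=least_squares(r,x,x_scale=[100,100,1],loss='soft_l1').x
    print(x.round(3),[(round(q[4],1),round(q[5],1)) for q in meas(x,sub)])
E
```

```text
[5.02917e+02 2.25302e+02 1.84000e-01] [(np.float64(0.0), np.float64(3.1)), (np.float64(-0.1), np.float64(3.0)), (np.float64(-0.3), np.float64(0.1)), (np.float64(-0.1), np.float64(1.0)), (np.float64(0.2), np.float64(2.9)), (np.float64(-0.1), np.float64(0.7)), (np.float64(2.2), np.float64(0.6)), (np.float64(-0.6), np.float64(2.6)), (np.float64(0.5), np.float64(2.2)), (np.float64(2.0), np.float64(0.4))]
[5.02960e+02 2.25907e+02 1.63000e-01] [(np.float64(0.0), np.float64(3.1)), (np.float64(-0.1), np.float64(3.0)), (np.float64(-0.5), np.float64(0.1)), (np.float64(0.0), np.float64(1.0)), (np.float64(0.1), np.float64(2.9)), (np.float64(-0.2), np.float64(0.7))]
[5.03113e+02 2.25263e+02 1.95000e-01] [(np.float64(0.0), np.float64(3.1)), (np.float64(0.0), np.float64(3.0)), (np.float64(-0.1), np.float64(0.1)), (np.float64(2.7), np.float64(0.6)), (np.float64(-0.1), np.float64(2.6))]
[5.03094e+02 2.25006e+02 1.72000e-01] [(np.float64(-0.1), np.float64(1.0)), (np.float64(0.0), np.float64(2.9)), (np.float64(-0.3), np.float64(0.7)), (np.float64(-0.1), np.float64(2.2)), (np.float64(1.5), np.float64(0.4))]
```

```bash
python3 - <<'E'
from ov import *
x=[503,225.4,.17]
def st(im): 
    return np.clip((im.astype(float)-110)*3.2/1.6,0,255).astype(np.uint8)
ov(st(cv2.imread("pics/top0.png")),"top",x,(195,145),7,(90,88),"pics/o3.png",scl)
ov(st(cv2.imread("pics/scene0.png")),"scene",x,(335,125),7,(110,85),"pics/o4.png",scl)
E
```

```text
(no output)
```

View pics/o3.png

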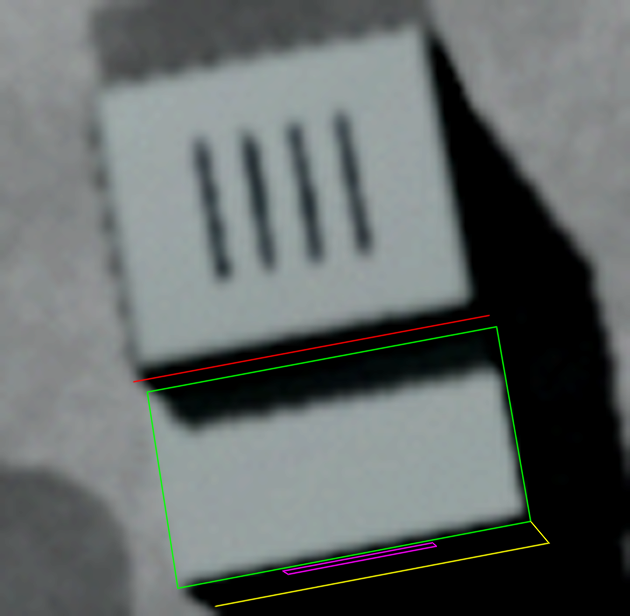

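View pics/o4.png

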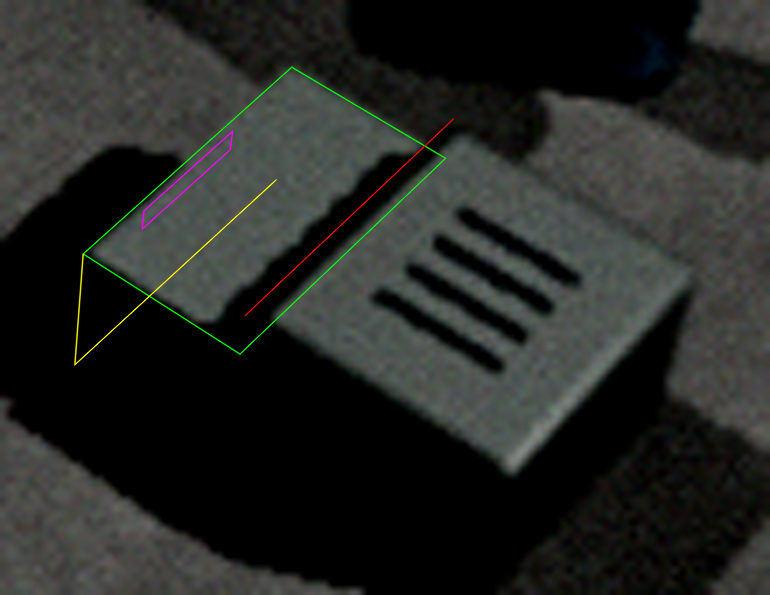

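```bash
python3 - <<'E'
from h import *
go((378.9,202.7,95),.172-np.pi)
E
```

```text
pos [445.8 -71.8  93.6] th -1.5703 F [ 0.79 -0.16 -0.37] w 53.5 t 18.55 j [ 0.21  0.25 -0.61  0.01 -0.7  -0.22]
shift m [-0.2745, 0.0667, -0.0039] yaw deg 80.17
```

{"method": "send_rows", "body": {"translation": [[-0.005, 0.001, -0.002], [-0.018, 0.004, -0.004], [-0.038, 0.009, -0.004], [-0.064, 0.016, -0.004], [-0.094, 0.023, -0.004], [-0.126, 0.031, -0.004], [-0.158, 0.038, -0.004], [-0.19, 0.046, -0.004], [-0.22, 0.053, -0.004], [-0.246, 0.06, -0.004], [-0.265, 0.065, -0.004], [-0.2745, 0.0667, -0.004]], "yaw": [2, 6, 12, 19, 26, 33.5, 41, 48.5, 56, 63, 69, 74], "fingers": [255, 255, 255, 255, 255, 255, 255, 255, 255, 255, 255, 255]}}

```text
clock: 19.75
position: [378.5, 204.2, 94.8]
ee_rot: [-0.139, 0.99, -0.004, 0.008]
contact_force: [-0.6, 0.5, -0.9]
gripper_width: 53.6
```

```bash
python3 - <<'E'
from h import *
go((378.9,202.7,60),.172-np.pi)
E
```

```text
pos [378.5 204.2  94.8] th -2.8635 F [-0.64  0.45 -0.95] w 53.6 t 19.75 j [ 0.89  0.22 -0.66  0.03 -0.69 -2.2 ]
shift m [0.0005, -0.0012, 0.0348] yaw deg 6.08
```

{"method": "send_rows", "body": {"translation": [[0.0005, -0.0012, 0.005], [0.0005, -0.0012, 0.015], [0.0005, -0.0012, 0.028], [0.0005, -0.0012, 0.04], [0.0005, -0.0012, 0.048], [0.0005, -0.0012, 0.05], [0.0005, -0.0012, 0.05], [0.0005, -0.0012, 0.05]], "yaw": [4, 6.1, 6.1, 6.1, 6.1, 6.1, 6.1, 6.1], "fingers": [255, 255, 255, 255, 255, 255, 255, 255]}}

```text
clock: 20.55
position: [379.4, 202.9, 45.1]
ee_rot: [-0.086, 0.996, -0.003, 0.008]
contact_force: [-0.1, -1.0, -0.7]
gripper_width: 53.3
```

```bash
python3 - <<'E'
from h import *
from ov import *
from bench import get_image,read_state
s=read_state();p=s["position"];th=theta(s["ee_rot"]);print(quat(s["ee_rot"]).round(4))
go((378.9,202.7,41),.172-np.pi)
z=p[2]+19;z1=z+2.3;z2=z-.3
P=[([(-65,-28,z1),(-65,28,z1),(57,28,z2),(57,-28,z2),(-65,-28,z1)],(255,0,255)),([(57,19,z2),(65,19,z2),(65,-19,z2),(57,-19,z2)],(255,0,255))]
c=(p[0]-43*np.cos(th),p[1]-43*np.sin(th),th)
sx=(505,224.6,.172)
def both(n,off,f,size,out):
    im=get_image(n);cv2.imwrite(out.replace("b","raw"),im)
    a=cv2.convertScaleAbs(cv2.resize(im[off[1]:off[1]+size[1],off[0]:off[0]+size[0]],None,fx=f,fy=f,interpolation=cv2.INTER_CUBIC),alpha=1.5)
    for x,ls in((c,P),(sx,scl)):
        for L,col in ls:
            q=(proj(n,w(x,L))-off+.5)*f-.5
            cv2.polylines(a,[np.round(q*16).astype(int).reshape(-1,1,2)],False,col,1,cv2.LINE_AA,4)
    cv2.imwrite(out,a)
both("scene",(270,90),6,(130,100),"pics/b1.png");both("top",(200,170),6,(100,100),"pics/b2.png")
E
```

```text
[[-0.9852 -0.1708  0.0172]
 [-0.1709  0.9853 -0.0047]
 [-0.0161 -0.0076 -0.9998]]
pos [379.4 202.9  45.1] th -2.9699 F [-0.08 -0.99 -0.71] w 53.3 t 20.55 j [ 0.88  0.31 -0.71  0.03 -0.54 -2.31]
shift m [0.0006, -0.0001, 0.0041] yaw deg -0.02
```

View pics/b1.png

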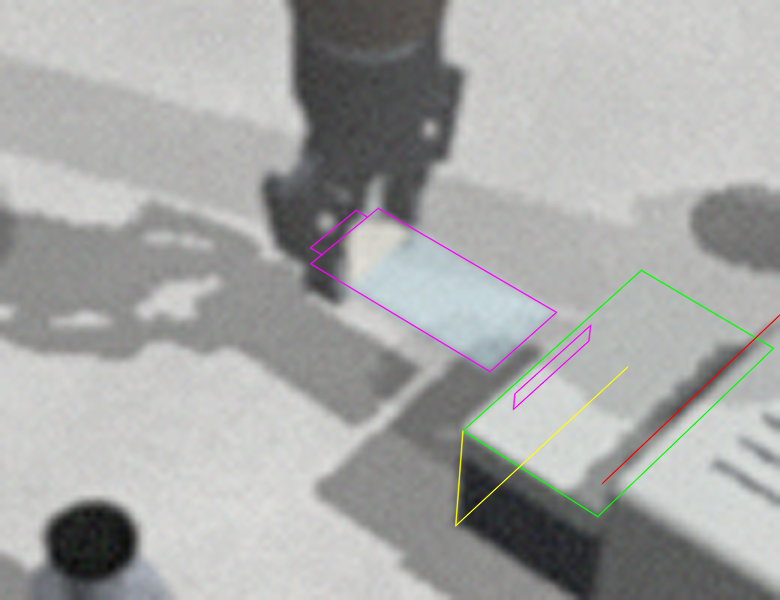

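View pics/b2.png

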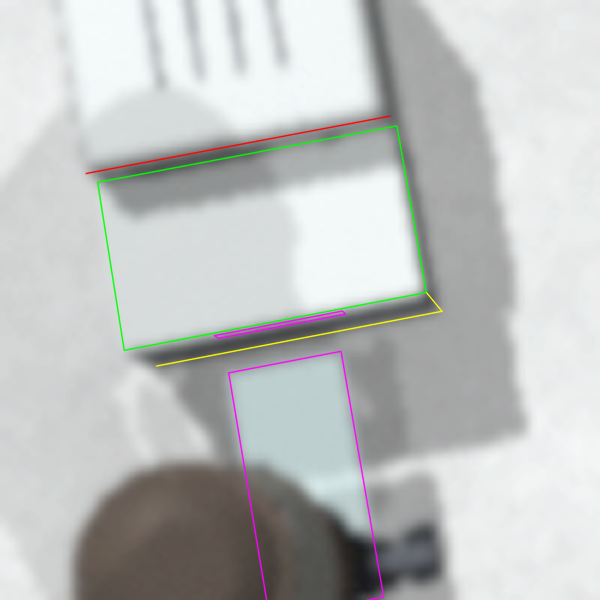

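```bash
python3 - <<'E'
from h import *
for s in(-127,-108,-60,-28,-23):go((505+s*.9852,224.6+s*.1711,41),.172-np.pi)
E
```

```text
pos [379.4 202.9  45.3] th -2.9699 F [ 0.33 -0.15 -0.63] w 54.0 t 20.65 j [ 0.88  0.31 -0.71  0.03 -0.54 -2.31]
shift m [-0.0004, -0.0001, 0.0043] yaw deg -0.02
pos [379.4 202.9  45.3] th -2.9699 F [ 0.33 -0.15 -0.63] w 54.0 t 20.65 j [ 0.88  0.31 -0.71  0.03 -0.54 -2.31]
shift m [-0.0194, -0.0001, 0.0046] yaw deg -0.02
pos [379.4 202.9  45.3] th -2.9699 F [ 0.33 -0.15 -0.63] w 54.0 t 20.65 j [ 0.88  0.31 -0.71  0.03 -0.54 -2.31]
shift m [-0.0674, -0.0001, 0.0054] yaw deg -0.02
pos [379.4 202.9  45.3] th -2.9699 F [ 0.33 -0.15 -0.63] w 54.0 t 20.65 j [ 0.88  0.31 -0.71  0.03 -0.54 -2.31]
shift m [-0.0994, -0.0001, 0.0059] yaw deg -0.02
pos [379.4 202.9  45.3] th -2.9699 F [ 0.33 -0.15 -0.63] w 54.0 t 20.65 j [ 0.88  0.31 -0.71  0.03 -0.54 -2.31]
shift m [-0.1044, -0.0001, 0.006] yaw deg -0.02
```

First descend and bring the edge to just inside the mouth.

{"method": "send_rows", "body": {"translation": [[0, 0, 0.002], [0, 0, 0.004], [-0.002, 0, 0.0043], [-0.007, 0, 0.0044], [-0.013, 0, 0.0045], [-0.019, 0, 0.0046], [-0.024, 0, 0.0047], [-0.028, 0, 0.0047], [-0.03, 0, 0.0048], [-0.03, 0, 0.0048]], "yaw": [0, 0, 0, 0, 0, 0, 0, 0, 0, 0], "fingers": [255, 255, 255, 255, 255, 255, 255, 255, 255, 255]}}

```text
clock: 21.65
position: [409.3, 208.0, 40.9]
ee_rot: [-0.086, 0.996, -0.003, 0.008]
contact_force: [0.0, 0.3, -0.5]
gripper_width: 53.5
```

```bash
python3 - <<'E'
from h import *
for s in(-60,-28,-23):go((505+s*.9852,224.6+s*.1711,41),.172-np.pi)
E
```

```text
pos [409.3 208.   40.9] th -2.9703 F [ 0.02  0.29 -0.5 ] w 53.5 t 21.65 j [ 0.84  0.35 -0.65  0.03 -0.56 -2.26]
shift m [-0.0371, -0.0, 0.0005] yaw deg -0.04
pos [409.3 208.   40.9] th -2.9703 F [ 0.02  0.29 -0.5 ] w 53.5 t 21.65 j [ 0.84  0.35 -0.65  0.03 -0.56 -2.26]
shift m [-0.0691, -0.0, 0.001] yaw deg -0.04
pos [409.3 208.   40.9] th -2.9703 F [ 0.02  0.29 -0.5 ] w 53.5 t 21.65 j [ 0.84  0.35 -0.65  0.03 -0.56 -2.26]
shift m [-0.0741, -0.0, 0.0011] yaw deg -0.04
```

{"method": "send_rows", "body": {"translation": [[-0.002, 0, 0], [-0.006, 0, 0.0001], [-0.011, 0, 0.0002], [-0.016, 0, 0.0002], [-0.021, 0, 0.0003], [-0.026, 0, 0.0004], [-0.031, 0, 0.0005], [-0.035, 0, 0.0005], [-0.037, 0, 0.0005]], "yaw": [0, 0, 0, 0, 0, 0, 0, 0, 0], "fingers": [255, 255, 255, 255, 255, 255, 255, 255, 255]}}

```text
clock: 22.55
position: [446.2, 214.4, 41.0]
ee_rot: [-0.085, 0.996, -0.003, 0.009]
contact_force: [0.7, -0.7, -1.0]
gripper_width: 53.1
```

```bash
python3 - <<'E'
from h import *
for s in(-28,-23):go((505+s*.9852,224.6+s*.1711,40.5),.172-np.pi)
E
```

```text
pos [446.2 214.4  41. ] th -2.9705 F [ 0.66 -0.68 -0.95] w 53.1 t 22.55 j [ 0.79  0.4  -0.56  0.03 -0.6  -2.21]
shift m [-0.0316, -0.0, 0.001] yaw deg -0.05
pos [446.2 214.4  41. ] th -2.9705 F [ 0.66 -0.68 -0.95] w 53.1 t 22.55 j [ 0.79  0.4  -0.56  0.03 -0.6  -2.21]
shift m [-0.0366, -0.0, 0.0011] yaw deg -0.05
```

{"method": "send_rows", "body": {"translation": [[-0.002, 0, 0], [-0.006, 0, 0.0002], [-0.011, 0, 0.0003], [-0.016, 0, 0.0004], [-0.021, 0, 0.0005], [-0.025, 0, 0.0006], [-0.028, 0, 0.0007], [-0.029, 0, 0.0008], [-0.029, 0, 0.0008]], "yaw": [0, 0, 0, 0, 0, 0, 0, 0, 0], "fingers": [255, 255, 255, 255, 255, 255, 255, 255, 255]}}

```text
clock: 23.45
position: [474.8, 219.3, 40.5]
ee_rot: [-0.085, 0.996, -0.003, 0.008]
contact_force: [-0.3, 0.6, -1.1]
gripper_width: 54.0
```

```bash
python3 - <<'E'
from h import *
from bench import read_state
for s in(-28,-23):go((505+s*.9852,224.6+s*.1711,40.5),.172-np.pi)
print(quat(read_state()["ee_rot"]).round(4)[2])
E
```

```text
pos [474.8 219.3  40.5] th -2.9707 F [-0.3   0.56 -1.13] w 54.0 t 23.45 j [ 0.75  0.43 -0.49  0.03 -0.63 -2.17]
shift m [-0.0026, 0.0001, 0.0001] yaw deg -0.06
pos [474.8 219.3  40.5] th -2.9707 F [-0.3   0.56 -1.13] w 54.0 t 23.45 j [ 0.75  0.43 -0.49  0.03 -0.63 -2.17]
shift m [-0.0076, 0.0001, 0.0002] yaw deg -0.06
[-0.0164 -0.0073 -0.9998]
```

{"method": "send_rows", "body": {"translation": [[-0.0015, 0, 0], [-0.003, 0, 0.0001], [-0.0045, 0, 0.0001], [-0.0055, 0, 0.0001], [-0.0055, 0, 0.0001]], "yaw": [0, 0, 0, 0, 0], "fingers": [255, 255, 255, 255, 255]}}

```text
clock: 23.95
position: [480.4, 220.3, 40.6]
ee_rot: [-0.085, 0.996, -0.003, 0.009]
contact_force: [-0.7, 0.7, -0.9]
gripper_width: 53.2
```

{"method": "send_rows", "body": {"translation": [[-0.001, 0, 0], [-0.0015, 0, 0], [-0.0015, 0, 0]], "yaw": [0, 0, 0], "fingers": [255, 255, 255]}}

```text
clock: 24.25
position: [482.0, 220.6, 40.6]
ee_rot: [-0.085, 0.996, -0.003, 0.009]
contact_force: [0.4, 0.2, -0.7]
gripper_width: 53.5
```

{"method": "send_rows", "body": {"translation": [[-0.0008, 0, 0], [-0.0015, 0, 0], [-0.0015, 0, 0]], "yaw": [0, 0, 0], "fingers": [255, 255, 255]}}

```text
clock: 24.55
position: [482.5, 220.2, 40.2]
ee_rot: [-0.085, 0.996, -0.003, 0.007]
contact_force: [-3.4, 0.7, -0.3]
gripper_width: 53.5
```

{"method": "send_rows", "body": {"translation": [[-0.0005, 0, 0], [-0.001, 0, 0], [-0.001, 0, 0]], "yaw": [0, 0, 0], "fingers": [255, 255, 255]}}

```text
clock: 24.85
position: [482.5, 219.9, 39.8]
ee_rot: [-0.085, 0.996, -0.004, 0.006]
contact_force: [-4.7, -0.1, 0.3]
gripper_width: 53.7
```

{"method": "send_rows", "body": {"translation": [[0, 0, 0.0005], [0, 0, 0.001], [0, 0, 0.001]], "yaw": [0, 0, 0], "fingers": [255, 255, 255]}}

```text
clock: 25.15
position: [482.5, 219.8, 39.0]
ee_rot: [-0.085, 0.996, -0.004, 0.006]
contact_force: [-4.9, -0.8, 1.7]
gripper_width: 53.6
```

```bash
python3 - <<'E'
from h import *
from ov import *
from bench import get_image,read_state
s=read_state();p=s["position"];th=theta(s["ee_rot"]);R=quat(s["ee_rot"]);print(R[2].round(4))
go((482.5,220,38),.172-np.pi)
z=p[2]+19;z1=z+2.3;z2=z-.3
P=[([(-65,-28,z1),(-65,28,z1),(57,28,z2),(57,-28,z2),(-65,-28,z1)],(255,0,255)),([(57,19,z2),(65,19,z2),(65,-19,z2),(57,-19,z2)],(255,0,255))]
c=(p[0]-43*np.cos(th),p[1]-43*np.sin(th),th)
im=get_image("scene");ov(im,"scene",c,(290,90),6,(120,100),"pics/c1.png",P)
im=get_image("top");ov(im,"top",c,(200,170),6,(100,100),"pics/c2.png",P)
E
```

```text
[-0.012  -0.0092 -0.9999]
pos [482.5 219.8  39. ] th -2.9711 F [-4.95 -0.8   1.72] w 53.6 t 25.15 j [ 0.74  0.45 -0.47  0.02 -0.65 -2.16]
shift m [0.0, 0.0002, 0.001] yaw deg -0.09
```

View pics/c1.png

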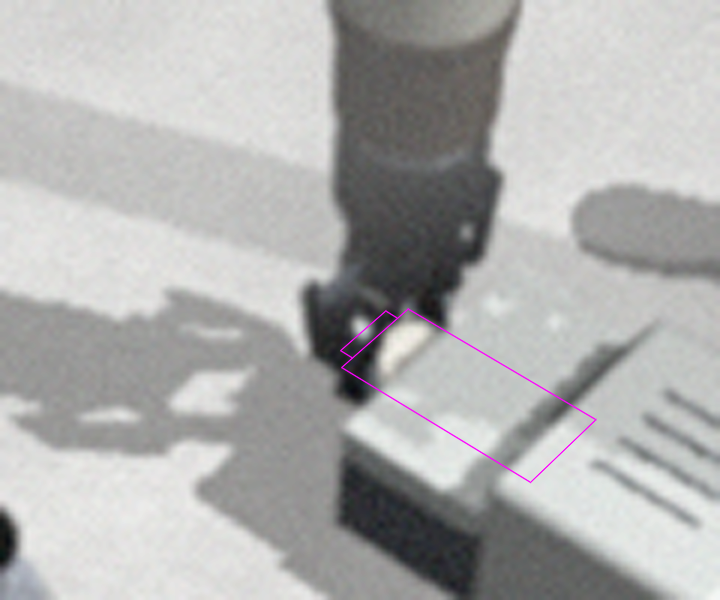

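{"method": "send_rows", "body": {"translation": [[0, 0, 0.0005], [0, 0, 0.0006], [0, 0, 0.0006]], "yaw": [0, 0, 0], "fingers": [255, 255, 255]}}

```text
clock: 25.55
position: [482.6, 219.9, 38.8]
ee_rot: [-0.085, 0.996, -0.004, 0.006]
contact_force: [-5.2, -0.2, 3.9]
gripper_width: 54.1
```

{"method": "send_rows", "body": {"translation": [[0, 0, 0], [0, 0, 0], [0, 0, 0], [0, 0, 0], [0, 0, 0], [0, 0, 0]], "yaw": [0, 0, 0, 0, 0, 0], "fingers": [0, 0, 0, 0, 0, 0]}}

```text
clock: 26.15
position: [482.7, 219.9, 38.8]
ee_rot: [-0.085, 0.996, -0.004, 0.007]
contact_force: [1.0, -0.5, 0.0]
gripper_width: 85.4
```

```bash
python3 - <<'E'
from h import *
go((482.5-60*.985,220-60*.171,38.4),.172-np.pi)
E
```

```text
pos [482.7 219.9  38.8] th -2.971 F [ 1.03 -0.53  0.02] w 85.4 t 26.15 j [ 0.74  0.45 -0.47  0.02 -0.64 -2.16]
shift m [0.0602, 0.0, -0.0003] yaw deg -0.08
```

{"method": "send_rows", "body": {"translation": [[0, 0, -0.005], [0, 0, -0.015], [0, 0, -0.035], [0, 0, -0.06], [0.02, 0, -0.08], [0.06, 0, -0.09], [0.1, 0, -0.09], [0.1, 0, -0.09], [0.1, 0, -0.09]], "yaw": [0, 0, 0, 0, 0, 0, 0, 0, 0], "fingers": [0, 0, 0, 0, 0, 0, 255, 255, 255]}}

```text
clock: 27.05
position: [382.8, 203.9, 128.9]
ee_rot: [-0.086, 0.996, -0.003, 0.008]
contact_force: [0.9, 0.8, 0.8]
gripper_width: 43.9
```

```bash
python3 - <<'E'
from h import *
from ov import *
from bench import get_image,read_state
z=58
P=[([(-65,-28,z),(-65,28,z),(57,28,z),(57,-28,z),(-65,-28,z)],(255,0,255)),([(57,19,z),(65,19,z),(65,-19,z),(57,-19,z)],(255,0,255)),([(31,-28,z),(31,28,z)],(255,0,255))]
th=-2.971;c=(482.6-42.8*np.cos(th),219.9-42.8*np.sin(th),th)
im=get_image("scene");cv2.imwrite("pics/fs.png",im);ov(im,"scene",c,(290,90),6,(120,100),"pics/d1.png",P)
im=get_image("top");cv2.imwrite("pics/ft.png",im);ov(im,"top",c,(200,170),6,(100,100),"pics/d2.png",P)
go((430,211,100),th)
E
```

```text
pos [383.8 204.3 128.4] th -2.9708 F [ 0.22 -0.19 -0.48] w 28.0 t 27.15 j [ 0.88  0.17 -0.6   0.02 -0.79 -2.29]
shift m [-0.0463, -0.001, 0.0291] yaw deg 0.01
```

View pics/d1.png

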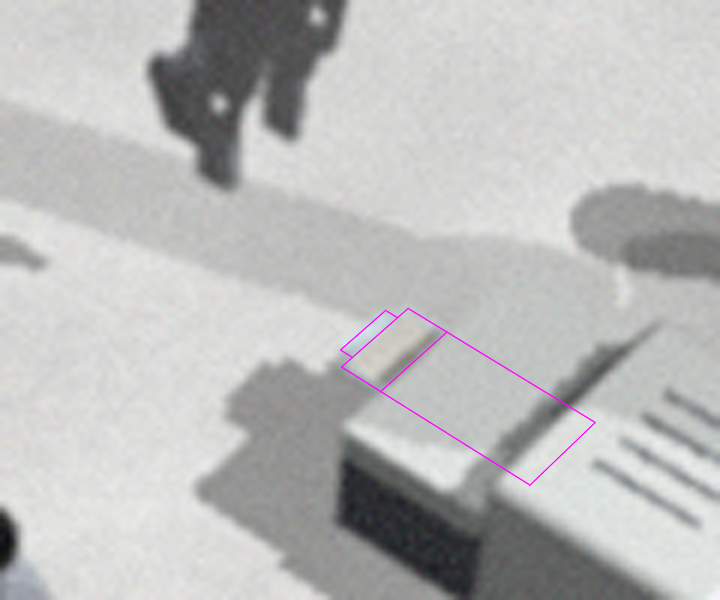

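View pics/d2.png

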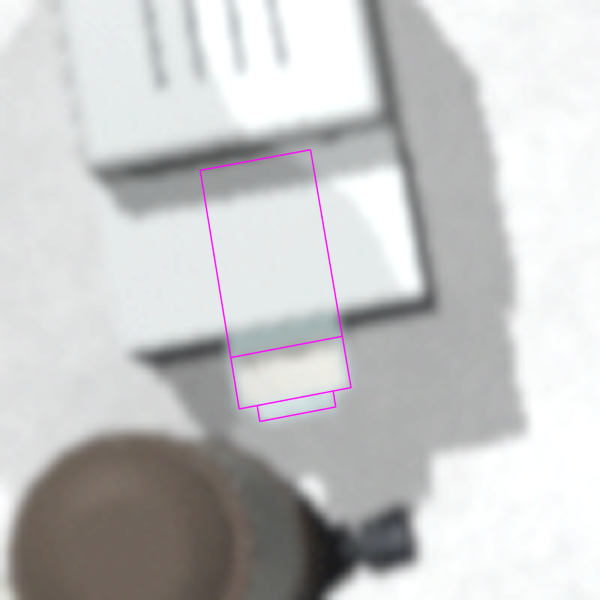

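```bash
python3 - <<'E'
from h import *
th=-2.971;c=np.array([482.6-42.8*np.cos(th),219.9-42.8*np.sin(th)])
for L,z in((92,100),(92,48),(79,48)):
    P=c+L*np.array([np.cos(th),np.sin(th)]);print(P);go((*P,z),th)
E
```

```text
[434.1141711  211.54749166]
pos [383.8 204.3 128.4] th -2.9708 F [ 0.22 -0.19 -0.48] w 28.0 t 27.15 j [ 0.88  0.17 -0.6   0.02 -0.79 -2.29]
shift m [-0.0504, -0.0012, 0.0291] yaw deg 0.01
[434.1141711  211.54749166]
pos [383.8 204.3 128.4] th -2.9708 F [ 0.22 -0.19 -0.48] w 28.0 t 27.15 j [ 0.88  0.17 -0.6   0.02 -0.79 -2.29]
shift m [-0.0497, -0.0008, 0.0811] yaw deg 0.01
[446.92546735 213.75445525]
pos [383.8 204.3 128.4] th -2.9708 F [ 0.22 -0.19 -0.48] w 28.0 t 27.15 j [ 0.88  0.17 -0.6   0.02 -0.79 -2.29]
shift m [-0.0626, -0.0008, 0.0813] yaw deg 0.01
```

{"method": "send_rows", "body": {"translation": [[-0.01, -0.001, 0.01], [-0.025, -0.001, 0.03], [-0.038, -0.001, 0.05], [-0.044, -0.001, 0.068], [-0.045, -0.001, 0.078], [-0.045, -0.001, 0.081], [-0.045, -0.001, 0.081], [-0.045, -0.001, 0.081]], "yaw": [0, 0, 0, 0, 0, 0, 0, 0], "fingers": [255, 255, 255, 255, 255, 255, 255, 255]}}

```text
clock: 27.95
position: [429.9, 210.9, 48.6]
ee_rot: [-0.085, 0.996, -0.003, 0.008]
contact_force: [0.2, -0.1, -0.7]
gripper_width: -0.1
```

```bash
python3 - <<'E'
from h import *
th=-2.971;c=np.array([482.6-42.8*np.cos(th),219.9-42.8*np.sin(th)])
for L,z in((79,48),):
    P=c+L*np.array([np.cos(th),np.sin(th)]);print(P);go((*P,z),th)
E
```

```text
[446.92546735 213.75445525]
pos [429.9 210.9  48.6] th -2.9705 F [ 0.23 -0.08 -0.69] w -0.1 t 27.95 j [ 0.81  0.36 -0.59  0.03 -0.61 -2.23]
shift m [-0.0173, -0.0, 0.0009] yaw deg 0.03
```

{"method": "send_rows", "body": {"translation": [[-0.003, 0, 0], [-0.007, 0, 0], [-0.011, 0, 0.0001], [-0.014, 0, 0.0002], [-0.016, 0, 0.0002], [-0.0165, 0, 0.0002], [-0.0165, 0, 0.0002]], "yaw": [0, 0, 0, 0, 0, 0, 0], "fingers": [255, 255, 255, 255, 255, 255, 255]}}

```text
clock: 28.65
position: [446.1, 213.6, 48.5]
ee_rot: [-0.085, 0.996, -0.003, 0.008]
contact_force: [0.3, 0.2, 0.1]
gripper_width: -0.1
```

{"method": "send_rows", "body": {"translation": [[-0.0007, 0, 0], [-0.0014, 0, 0], [-0.002, 0, 0], [-0.002, 0, 0]], "yaw": [0, 0, 0, 0], "fingers": [255, 255, 255, 255]}}

```text
clock: 29.05
position: [448.2, 214.0, 48.6]
ee_rot: [-0.085, 0.996, -0.003, 0.008]
contact_force: [-0.6, -0.4, -0.2]
gripper_width: -0.0
```

{"method": "send_rows", "body": {"translation": [[-0.0007, 0, 0], [-0.0012, 0, 0], [-0.0012, 0, 0]], "yaw": [0, 0, 0], "fingers": [255, 255, 255]}}

```text
clock: 29.35
position: [449.2, 214.0, 48.5]
ee_rot: [-0.085, 0.996, -0.003, 0.008]
contact_force: [-0.1, 0.3, 0.4]
gripper_width: -0.0
```

{"method": "send_rows", "body": {"translation": [[-0.0006, 0, 0], [-0.001, 0, 0], [-0.001, 0, 0]], "yaw": [0, 0, 0], "fingers": [255, 255, 255]}}

```text
clock: 29.65
position: [449.4, 213.7, 48.3]
ee_rot: [-0.085, 0.996, -0.004, 0.007]
contact_force: [-4.1, -0.4, 0.7]
gripper_width: -0.3
```

{"method": "send_rows", "body": {"translation": [[0.002, 0, 0], [0.01, 0, 0], [0.025, 0, -0.005], [0.045, 0, -0.03], [0.06, 0, -0.06], [0.07, 0, -0.08], [0.07, 0, -0.08], [0.07, 0, -0.08]], "yaw": [0, 0, 0, 0, 0, 0, 0, 0], "fingers": [255, 255, 255, 255, 255, 255, 255, 255]}}

```text
clock: 30.45
position: [379.2, 202.6, 127.7]
ee_rot: [-0.085, 0.996, -0.003, 0.008]
contact_force: [-0.3, 0.4, 0.7]
gripper_width: -0.0
```

```bash
python3 - <<'E'
from h import *
from ov import *
from bench import get_image,read_state
z=58
P=[([(-65,-28,z),(-65,28,z),(57,28,z),(57,-28,z),(-65,-28,z)],(255,0,255)),([(57,19,z),(65,19,z),(65,-19,z),(57,-19,z)],(255,0,255)),([(31,-28,z),(31,28,z)],(255,0,255))]
th=-2.971;c=(482.6-42.8*np.cos(th),219.9-42.8*np.sin(th),th)
im=get_image("scene");cv2.imwrite("pics/gs.png",im);ov(im,"scene",c,(290,90),6,(120,100),"pics/e1.png",P)
im=get_image("top");cv2.imwrite("pics/gt.png",im)
go((430,211,100),th)
E
```

```text
pos [379.1 202.  126.6] th -2.9713 F [0.13 0.13 0.4 ] w -0.1 t 30.55 j [ 0.88  0.17 -0.61  0.02 -0.79 -2.3 ]
shift m [-0.0514, 0.0004, 0.0273] yaw deg -0.02
```

View pics/e1.png

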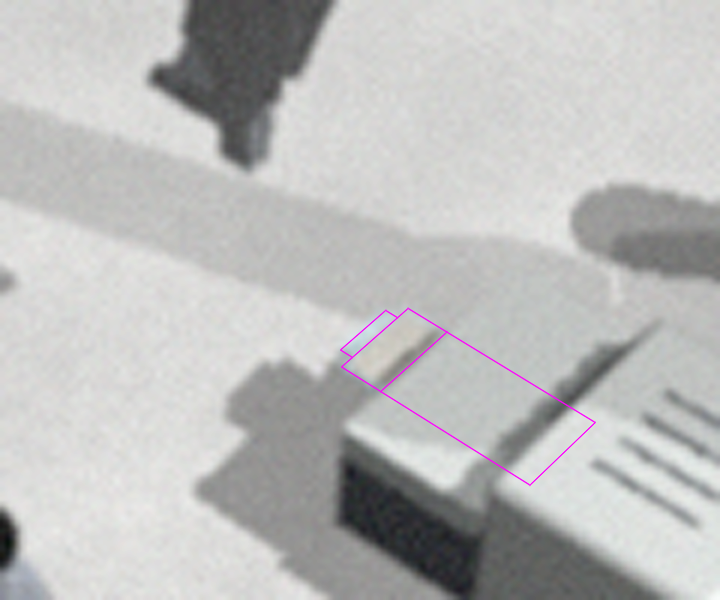

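View pics/gt.png

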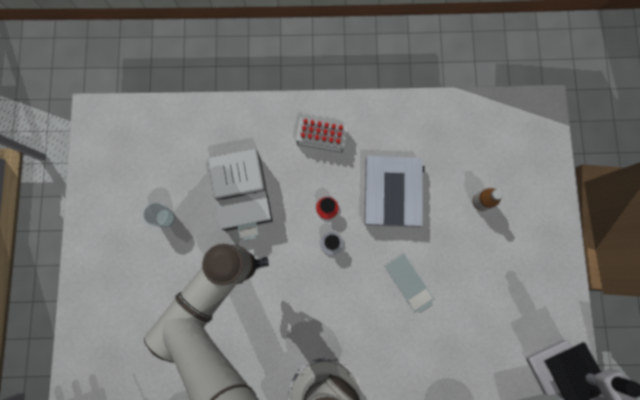

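The plate sits level in the slot with its label and tab sticking out, around pixel (385,340) of the zoomed crop. The rack (322,132), bottle (488,198), beaker (160,215) and red stand (328,207) have not moved. I'm handing the job in.

```bash
python3 -c "
from bench import *
print(job_done())"
```

```text
the job is handed in; nothing more can be done
None
```

The glass plate is fully home in the scanner's slot, lying flat with its label end sticking out. The job was handed in at about 30.6 s.

- **Slide out:** I pressed on the plate with 5–6 N and slid it about 60 mm, until 43 mm of it overhung the warmer's front edge. I let go and then gripped it by that overhanging clear end.
- **Stand:** I laid it centrally across the grey stand, pressing with about 5 N at contact, and let go. I then took it again by its label end.
- **Scanner:** I pushed it square end first into the slot until it met the stop, lowered it onto the slot floor and released it.

**Last checks:**
- **Fully home:** A light push with the shut fingertips on the label tab met firm resistance (about 4 N with no movement), so I take it to be against the stop. From the arm's position it sticks out about 45 mm.
- **Pictures:** The outline of a flat, fully inserted plate matched both cameras after release, and the scene camera again after the push. In the last top view the rack, bottle, beaker and red stand look unmoved. The arm is clear of everything.

**What was less exact:**
- **Tool tilt:** The tool drifted about 1° off vertical during the work, so I estimate the plate was carried up to about 1.3° off level between grasps. It settled flat at each release.
- **Gripper reading:** The gripper read 54 mm while holding the 56 mm plate.
- **Scanner position:** My image fits for the scanner differed by 2–3 mm, but the plate went in without touching the sides.

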